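Hook a tube-rest arm into its slotted upright and press it down until the catch locks

ROBOT

A 7-joint arm with a two-finger parallel gripper is mounted at the origin on the work surface. World frame = base frame: x ahead of the robot, y to its left, z up, the work surface at z = 0. Lengths are in m, angles in rad, forces in N, time in s.
With the tool pointing down it reaches from about 0.4 to 0.75 m from the base axis. Payload 19.5 kg.
Tool frame: the origin (TCP) lies midway between the tips of the shut fingers; the grasp point (between the pads) lies ctrl.pinch_z behind it (ctrl.pinch_z is the distance from the TCP to the grasp point, in m); z points along the fingers, y is the direction in which the jaws open and shut (so a half turn about z gives the same grasp; the last joint's range is limited). The gripper opens to 85 mm and grips with 20 to 120 N. Pads are 22 mm wide; open, the fingers measure 114 mm over their backs; the gripper's body (76 mm by 85 mm) begins 54 mm behind the grasp point. The pads swing forward as they close: fully open they stand 13 mm farther back than shut.
Start: joints at [-1.357, 0.707, -0.028, 1.485, 0.022, 0.951, -0.075], TCP at [0.145, 0.556, 0.231] pointing down, gripper open.
Joint ranges: [-2.71, 2.71], [-0.32, 2.16], [-1.57, 1.52], [0, 2.45], [-1.46, 4.6], [0, 2.02], [-2.83, 2.83]. Speed limits (rad/s): [1.89, 1.89, 2.57, 2.57, 3.01, 3.01, 3.01].

INTERFACE

Orientations are given as a unit quaternion [x, y, z, w].
In Python, from cell import sense, capture, camera_params, ctrl gives the robot as it stands. The module is installed in compiled form; this text tells all that it offers.
- The arm moves only by the tool send_rows, never from a script. Its argument "plan" is a list of rows, each a list of 2 entries, a list of its own where there are three numbers: the shift along the tool's x, y, z in mm, then the turn, a rotation vector about the tool's x, y, z in rad. A call has 1 to 20 rows; each row is the pose to reach, as a shift and turn from the pose measured when the call began, along the tool's axes at that moment; what a row does not reach only later rows make up. A row lasts 1/8 s, in which the tool goes at most 62.5 mm and 10.7 degrees, less where a joint would pass 70% of its speed; a pose out of reach is approached as far as the arm can. A call with a gripper value outside its range is refused whole. "fingers" is the closure, from -1 (fully open) to 1 (shut), set as the call begins (left out, the last holds). The fingers move at their own pace and stop on an object; "newtons" is the grip in N (left out, the last holds). Time passes only in rows, so rows that repeat a pose let the fingers close. It gives the time, the measured TCP pose, the force and the opening at its end, in the units of the state.
- sense(): the state, without advancing time (a new reading comes with each control period).
- capture(name): name is "scene" or "top" or "wrist"; returns (picture, depth): 420x560x3 uint8, red, green, blue; 420x560 float32, m along the optical axis (not along the pixel's ray), 0 where there is no reading.
- camera_params(name): a dict with "camera_matrix" (3x3 intrinsics, pixels), "distortion" ([k1, k2, p1, p2, k3] as OpenCV has them; the pictures are not rectified), "origin" and "rotation" of the camera in the world; the wrist camera has in their place "mount" (4x4, takes a point from camera to tool coordinates, whose origin is the TCP and whose axes are the flange's). Camera axes: x right, y up, looking along -z (the intrinsics and any distortion apply to the point x, -y, -z); pixel columns grow to the right and rows downward; lengths in m; the calibration is good to about 2 mm. A picture is of the moment at which its call begins: read the wrist's pose just before it. camera_params takes no time and is no camera call.
- ctrl.finish_job(): hands the job in, once; it reports no verdict.
The state is a dict: "t": time; "joint_positions": joint angles; "qd": joint speeds; "joint_torque": joint torques, N m; "ee_pos": TCP position; "ee_rot": TCP orientation; "contact_force": force on the tool from outside, world axes, zero at the start; "ft_torque": the same for the moment, N m; "gripper_width": finger opening in m.
Only numpy, scipy, OpenCV 4.12 (cv2) and the standard library are available. Lean on these libraries where they do the work, as an engineer would, in place of code of your own. Each camera call takes 0.05 s, during which the arm holds its last target.

TASK

The copper-tube rest on the brazing bench is missing one of its two arms. Pick up the loose blue arm and hook both its claws into the top two slots of the empty upright, level with the arm that is already fitted; then press it home by its steel press tab, firmly but without forcing, until it sits fully down and the orange spring catch has snapped out over it. Let go of it there, and do not knock the fitted arm, and leave the bin, the jar and the spanner where they are.

Things in the scene. Friction and masses are not known exactly. Their poses are not given: they have to be found in the camera images.
- rest_mid (a point): Loose arm, 0.3 to 0.6 kg, standing on its flat underside: a blue box-section arm 30 mm wide (y), 40 tall, 176 long (x -100 to +76 mm), with an upright claw plate at its +x end, rear face at x = +80. On its centre line, half-way up (20 mm above the underside), near the balance point: grip here across the width, 60 N is enough. x points along it to the claws, z up. Tube stop at x = -97, 65 mm tall.
- rest_claws (a point): Half-way between the loose arm's two steel claws, on the plate's rear face (80 mm along x and 35 mm up from rest_mid). Claws 25 mm above and below: 6 mm thick in y, reaching 12 mm behind the plate, 28 mm tall: a neck 8 mm tall and a hook hanging 20 mm below it, 4.8 mm behind the plate, its nose thinned and rounded, 2 mm radius. Undersides of the necks: 30 and 80 mm above the arm's underside.
- rest_tab (a point): Steel press tab on top of the loose arm's claw plate: centre of its top, 57 mm along x and 96 mm up from rest_mid. A level flange 24 mm wide, 4 thick, from x = 47 mm back to 79 mm, where it ends in the lip that the catch snaps over. A brace joins arm and plate below it. Press straight down here, 23 mm in front of the strip: pushed down far out on the arm, the claws bind in the slots.
- post: Empty upright, bolted down: dark steel C-post 50 mm wide, 280 tall, open at the back; its front is an aluminium strip 4 mm thick, front face at x = -20 mm. Origin on its axis at bench level, +x from front to back: the arm goes on along the post's +x, the arm's x along the post's x. In the strip, at y = 0, four slots 9 mm wide, 30 tall, lower edges nominally 60, 110, 160, 210 mm above the bench.
- post_home (a point): On the post (x = -100, y = 0, z = 150 mm): where rest_mid is nominally when fully home in the top two slots, the necks standing on the slots' lower edges. But the strip with its slots and catch is clamped by screws up to 6 mm higher or lower than nominal, which no reading shows: feel for them. The claws go in 20 to 22 mm above the true home height, till the plate is flat on the strip; then down.
- catch (a joint): Orange spring catch in the post's strip: a 14 mm wide wedge standing 7 mm out, sloping on top, square below. Value: how far it is pushed in, 0 out to 0.0085 m. Hooked in and let go, the arm rests with its lip on it, 14 to 16 mm above home; 10 to 22 N on the tab drives it past and the catch snaps out above the lip. Pushing till arm-post contacts add up to 90 N (30 N on the tab: 65) is forcing.
- mate: The neighbouring upright, alike and fixed, 240 mm beside the empty one (left or right) and parallel to it, with its blue arm already fitted and locked. Origin and axes as for the empty upright. Its arm reaches from x = -24 to -200 mm, 130 to 170 mm above the bench.
- bin_mid (a point): Bystander: blue bin of copper fittings, 150 x 100 x 70 mm; its centre, half-way up.
- flux_jar_mid (a point): Bystander: flux jar with a white cap, 56 mm across, 65 mm tall; its centre, half-way up.
- spanner_grip (a point): Bystander: steel spanner lying flat on the bench; the point is on its handle.
There are look-alikes about, which are no part of the job. Several things look just like the part that bears rest_mid: the one meant starts farthest from the robot's base.

How it is judged:
By the outcome, as a careful person would: the job done as asked, in the order asked, and still so for the second after the job is handed in, with the robot touching nothing.
It also fails if it takes over 70 s, if anything falls off the work surface, if the arm or the gripper's body presses on something with over 40 N, if the wrist force passes 120 N, or if a joint passes its speed limit or range.

## Working session

There is one attempt and no reset: what is moved stays moved. The work goes in short steps, Python scripts to look and compute and a tool call to move; the robot and the scene stay as the last step left them, time stands still between calls to the robot, and variables do not carry over. Pictures are saved under pics/ and viewed, and the job is handed in when it is done.

Besides the shell and the picture viewer there is one more tool, called after "Emit:" by a JSON object that holds its "fn" and its "kwargs", one argument or row to a line. send_rows: Moves the arm, as the interface text tells. Its arguments: {"type":"object","properties":{"plan":{"type":"array"},"fingers":{"type":"number"},"newtons":{"type":"number"}},"required":["plan"]}

```bash
mkdir -p pics; ls; cat > h.py <<'E'
import numpy as np, cv2
from cell import sense, capture, camera_params, ctrl
from scipy.spatial.transform import Rotation as R
def cam(name, s=None):
    p=camera_params(name)
    if name!='wrist': return p, np.array(p['origin']), np.array(p['rotation']).reshape(3,3)
    M=np.array(p['mount']); r=R.from_quat(s['ee_rot']).as_matrix()
    return p, r@M[:3,3]+np.array(s['ee_pos']), r@M[:3,:3]
def shot(name,tag):
    s=sense(); im,d=capture(name); cv2.imwrite(f'pics/{tag}.png',im[:,:,::-1])
    p,o,r=cam(name,s); np.savez(f'pics/{tag}.npz',im=im,d=d,o=o,r=r,K=np.array(p['camera_matrix']),D=np.array(p['distortion']))
def cloud(tag):
    z=np.load(f'pics/{tag}.npz'); d=z['d']; h,w=d.shape
    u,v=np.meshgrid(np.arange(w),np.arange(h))
    n=cv2.undistortPoints(np.stack([u,v],-1).reshape(-1,1,2).astype(np.float64),z['K'],z['D']).reshape(h,w,2)
    c=np.stack([n[...,0]*d,-n[...,1]*d,-d],-1)
    P=c@z['r'].T+z['o']; P[d<=0]=np.nan
    return P,z['im']
E
python3 - <<'E'
from h import *
print(sense()); print(ctrl.pinch_z)
for n in ['scene','top','wrist']: shot(n,n+'0'); print(n,camera_params(n))
E
```

```text
pics
{'t': 0.0, 'joint_positions': array([-1.35669026,  0.70711957, -0.0276123 ,  1.48496645,  0.02197728,
        0.95092437, -0.07549056]), 'qd': array([ 0.00062251, -0.00056618, -0.00028835, -0.00036074, -0.00025319,
        0.00084385, -0.00033029]), 'joint_torque': array([ 1.03509115e-03, -8.83217168e+01,  1.23550817e+00, -2.36179125e+01,
        1.70036755e-02,  6.58240591e-03, -3.06084792e-05]), 'ee_pos': array([0.14542151, 0.55603862, 0.23082566]), 'ee_rot': array([ 1.27558446e-01,  9.91830899e-01, -5.54745438e-04, -6.07390844e-05]), 'contact_force': array([-0.14579432, -0.28387745, -0.39164374]), 'ft_torque': array([-0.00259489,  0.01010194,  0.04179205]), 'gripper_width': 0.08543082339156136}
0.0187Traceback (most recent call last):
  File "<stdin>", line 3, in <module>
  File "h.py", line 11, in shot
    p,o,r=cam(name,s); np.savez(f'pics/{tag}.npz',im=im,d=d,o=o,r=r,K=np.array(p['camera_matrix']),D=np.array(p['distortion']))
          ~~~^^^^^^^^
  File "h.py", line 6, in cam
    if name!='wrist': return p, np.array(p['origin']), np.array(p['rotation']).reshape(3,3)
                                                       ~~~~~~~~~~~~~~~~~~~~~~~~~~~~~~~^^^^^
ValueError: cannot reshape array of size 4 into shape (3,3)
```

```bash
sed -i "s/np.array(p\['rotation'\]).reshape(3,3)/R.from_quat(p['rotation']).as_matrix()/" h.py
python3 - <<'E'
from h import *
for n in ['scene','top','wrist']: shot(n,n+'0'); print(n,camera_params(n))
E
```

```text
scene {'camera_matrix': array([[424.82134458,   0.        , 276.95567227],
       [  0.        , 424.82134458, 207.98925362],
       [  0.        ,   0.        ,   1.        ]]), 'distortion': array([-0.08006738,  0.        ,  0.        ,  0.        ,  0.        ]), 'origin': array([0.84185674, 0.77829062, 0.75024664]), 'rotation': array([0.11132282, 0.43496223, 0.86080231, 0.23965488])}
top {'camera_matrix': array([[457.71603441,   0.        , 286.57848852],
       [  0.        , 457.71603441, 208.72430575],
       [  0.        ,   0.        ,   1.        ]]), 'distortion': array([0.00942316, 0.        , 0.        , 0.        , 0.        ]), 'origin': array([ 0.18922369, -0.00959276,  1.20183576]), 'rotation': array([-0.07200614,  0.07333537,  0.70423397, -0.70248954])}
wrist {'camera_matrix': array([[312.22116211,   0.        , 279.40019497],
       [  0.        , 312.22116211, 212.05317159],
       [  0.        ,   0.        ,   1.        ]]), 'distortion': array([0.01630307, 0.        , 0.        , 0.        , 0.        ]), 'mount': array([[-5.08981870e-04,  9.56271231e-01,  2.92480894e-01,
         7.45201712e-02],
       [ 9.99999728e-01,  3.30676663e-04,  6.59069209e-04,
        -1.69885709e-04],
       [ 5.33532318e-04,  2.92481150e-01, -9.56271140e-01,
        -1.43161398e-01],
       [ 0.00000000e+00,  0.00000000e+00,  0.00000000e+00,
         1.00000000e+00]])}
```

View pics/scene0.png

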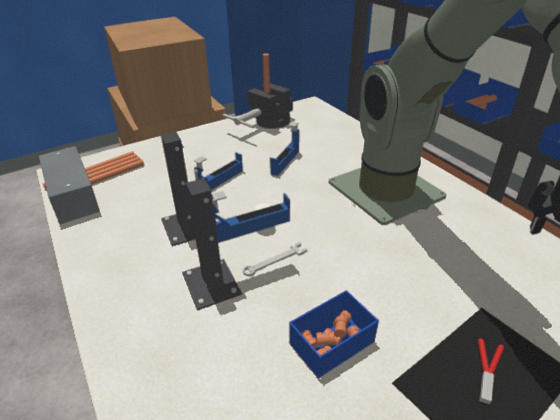

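View pics/top0.png

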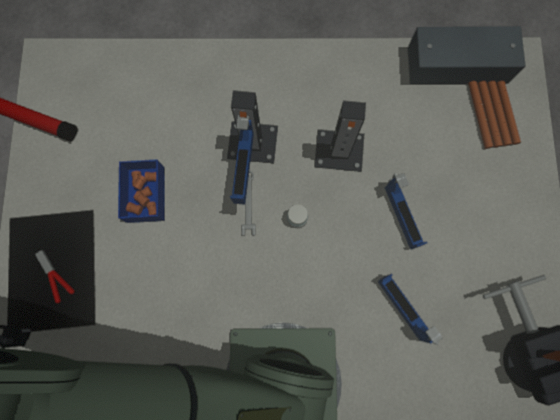

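View pics/wrist0.png

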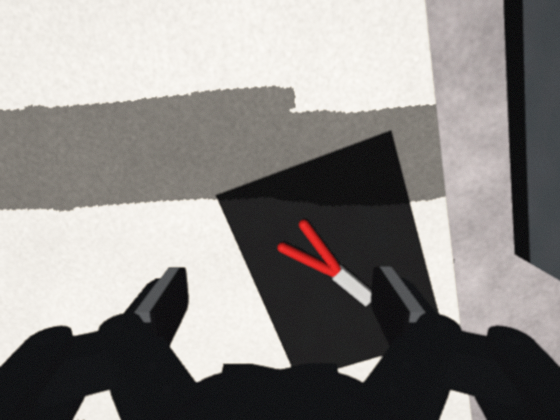

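The top view shows the empty upright at about (350,130), the mate with its fitted arm at (243,150), and the loose arms at (405,212), which is farther from the base, and (408,310). The jar is at (297,215), the spanner at (249,205) and the bin at (141,190). I'll measure these next.

```bash
python3 - <<'E'
from h import *
np.set_printoptions(precision=4,suppress=True)
P,im=cloud('top0')
for n,(u,v) in dict(bench=(200,250),jar=(297,215),bin=(141,190),armA=(400,210),armB=(405,305),post=(353,107),mate=(243,97),plate=(360,160)).items(): print(n,P[v,u])
big=cv2.resize(cv2.imread('pics/top0.png')[70:260,200:450],None,fx=3.2,fy=3.2,interpolation=cv2.INTER_CUBIC); cv2.imwrite('pics/topz.png',big)
# blue mask arm A
hsv=cv2.cvtColor(im,cv2.COLOR_RGB2HSV)
blue=(hsv[...,0]>100)&(hsv[...,0]<130)&(hsv[...,1]>120)
n,l,st,c=cv2.connectedComponentsWithStats(blue.astype(np.uint8))
for i in range(1,n):
    if st[i,4]>40:
        q=P[l==i]; q=q[np.isfinite(q[:,0])]
        print(st[i],q.min(0),q.max(0),np.median(q,0)); 
        for lo,hi in [(0.03,0.05)]:
            k=q[(q[:,2]>lo)&(q[:,2]<hi)]
            if len(k)>20: print('  rect',cv2.minAreaRect(k[:,:2].astype(np.float32)*1000))
# high points
hi=np.isfinite(P[...,2])&(P[...,2]>0.26)&(P[...,2]<0.3)&(P[...,0]>0.35)
n,l,st,c=cv2.connectedComponentsWithStats(hi.astype(np.uint8))
for i in range(1,n):
    if st[i,4]>40:
        q=P[l==i]; print('top',st[i],cv2.minAreaRect(q[:,:2].astype(np.float32)*1000),np.median(q[:,2]))
E
```

```text
bench [0.3294 0.2152 0.0034]
jar [ 0.4105 -0.0384  0.0642]
bin [0.4855 0.3716 0.0288]
armA [ 0.4275 -0.3056  0.0416]
armB [ 0.1871 -0.305   0.0417]
post [ 0.6054 -0.1554  0.2803]
mate [0.6289 0.0821 0.2807]
plate [ 0.5738 -0.2126  0.0078]
[231 130  22  69 359] [0.4241 0.0707 0.153 ] [0.5975 0.1137 0.1986] [0.5554 0.0841 0.1705]
[ 119  160   45   59 1131] [ 0.4036  0.3126 -0.003 ] [0.5561 0.4189 0.0753] [0.4887 0.3875 0.0288]
  rect ((485.53631591796875, 365.9151306152344), (132.4070281982422, 101.36227416992188), 4.698999404907227)
[392 184  12  23 125] [ 0.4384 -0.3159  0.0359] [ 0.4917 -0.2869  0.0618] [ 0.4669 -0.2992  0.0415]
  rect ((461.2885437011719, -302.7239990234375), (38.72428894042969, 25.744853973388672), 23.661739349365234)
[412 239  13   7  44] [ 0.333  -0.3564  0.0357] [ 0.3515 -0.3322  0.0682] [ 0.3418 -0.3447  0.0424]
  rect ((344.6135559082031, -344.4438781738281), (9.438471794128418, 24.166236877441406), 11.705853462219238)
[382 275  10  14  56] [ 0.2288 -0.2733  0.0355] [ 0.2594 -0.2477  0.0686] [ 0.2483 -0.2595  0.0425]
  rect ((242.36422729492188, -265.26519775390625), (18.01815414428711, 25.126062393188477), 33.02609634399414)
[410 317  17  13  93] [ 0.1299 -0.3543  0.0359] [ 0.158  -0.3148  0.0502] [ 0.1437 -0.336   0.0409]
  rect ((141.03729248046875, -334.1478271484375), (34.52674865722656, 25.034503936767578), 34.9588623046875)
top [231  90  26  23 508] ((623.2908325195312, 81.33177947998047), (53.20878601074219, 42.98896026611328), 84.66757202148438) 0.2798447425857951
top [339 100  27  24 513] ((598.5665283203125, -154.27647399902344), (53.00318145751953, 43.830989837646484), 83.71688842773438) 0.2797312934148225
```

View pics/topz.png

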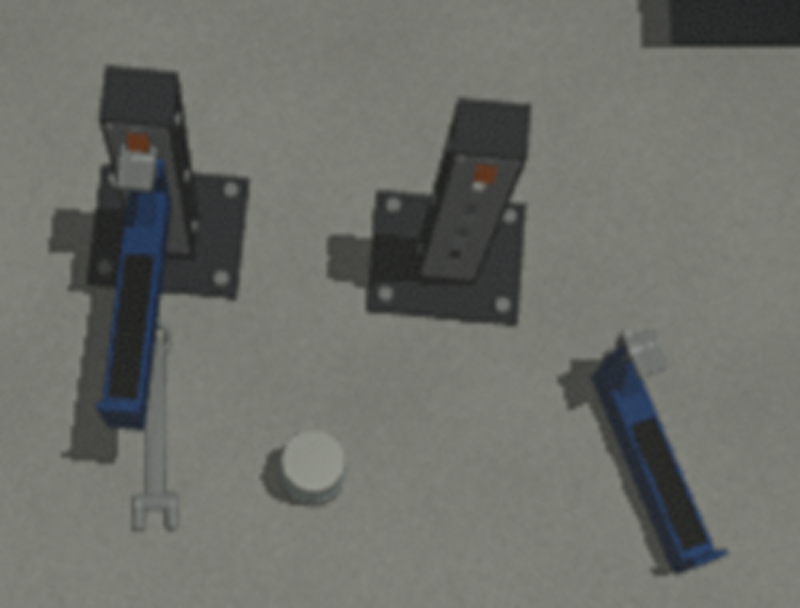

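```bash
cat >> h.py <<'E'
def down(az):  # tool pointing down with tool x at azimuth az (deg)
    a=np.radians(az); x=np.array([np.cos(a),np.sin(a),0]); z=np.array([0,0,-1.]); y=np.cross(z,x)
    return R.from_matrix(np.stack([x,y,z],1))
def rows(targets,s=None,mm=55,deg=9.5):
    """targets: list of (pos, Rotation); prints rows rel. to the present pose, interpolated"""
    from scipy.spatial.transform import Slerp
    s=s or sense(); p0=np.array(s['ee_pos']); r0=R.from_quat(s['ee_rot']); out=[]
    p,r=p0,r0
    for t in targets:
        tp,tr=np.array(t[0]),t[1]; n=int(max(1,np.ceil(np.linalg.norm(tp-p)*1000/(t[2] if len(t)>2 else mm)),np.ceil(np.degrees((r.inv()*tr).magnitude())/deg)))
        sl=Slerp([0,1],R.concatenate([r,tr]))
        for k in range(1,n+1):
            q=p+(tp-p)*k/n; out.append([np.round(r0.inv().apply((q-p0)*1000),1).tolist(),np.round((r0.inv()*sl(k/n)).as_rotvec(),4).tolist()])
        p,r=tp,tr
    print(len(out),str(out).replace(' ',''))
E
python3 - <<'E'
from h import *
np.set_printoptions(precision=4,suppress=True)
P,im=cloud('top0')
m=np.isfinite(P[...,2])&(P[...,2]>0.034)&(P[...,2]<0.048)&(P[...,0]>0.31)&(P[...,0]<0.53)&(P[...,1]<-0.24)&(P[...,1]>-0.4)
q=P[m]; print(len(q),cv2.minAreaRect(q[:,:2].astype(np.float32)*1000),q[:,:2].mean(0))
c=q[:,:2].mean(0); u,s,vt=np.linalg.svd(q[:,:2]-c); print(vt[0],np.degrees(np.arctan2(vt[0,1],vt[0,0]))); t=(q[:,:2]-c)@vt[0]; w=(q[:,:2]-c)@vt[1]; print(t.min(),t.max(),w.min(),w.max())
m=np.isfinite(P[...,2])&(P[...,2]>0.05)&(P[...,0]>0.31)&(P[...,0]<0.55)&(P[...,1]<-0.24)&(P[...,1]>-0.4)
for x in P[m]: print(x,end=' ')
print()
rows([((0.30,0.42,0.37),down(175)),((0.40,0.20,0.37),down(185)),((0.42,-0.02,0.37),down(195)),((0.40,-0.22,0.34),down(203))])
E
```

```text
725 ((424.25701904296875, -317.030517578125), (191.18524169921875, 32.015380859375), 19.52337646484375) [ 0.4136 -0.3191]
[-0.9359 -0.3524] -159.36693285291258
-0.10632151186355376 0.08469312104932128 -0.015132012804654718 0.017667994491680643
[ 0.5124 -0.2828  0.0917] [ 0.5127 -0.2855  0.0907] [ 0.5049 -0.2961  0.1172] [ 0.5043 -0.2981  0.1193] [ 0.5117 -0.2843  0.085 ] [ 0.5107 -0.2859  0.0886] [ 0.5105 -0.2884  0.0889] [ 0.5026 -0.2888  0.1165] [ 0.5026 -0.2913  0.1163] [ 0.5014 -0.2927  0.1206] [ 0.5029 -0.2966  0.1152] [ 0.5026 -0.2988  0.1162] [ 0.5036 -0.3021  0.1128] [ 0.5119 -0.284   0.0751] [ 0.5086 -0.2838  0.0865] [ 0.5073 -0.2851  0.0913] [ 0.5003 -0.2815  0.1156] [ 0.4991 -0.283   0.1198] [ 0.5001 -0.2863  0.1162] [ 0.4999 -0.2886  0.1168] [ 0.4994 -0.2906  0.1185] [ 0.4998 -0.2934  0.1172] [ 0.5009 -0.2969  0.1134] [ 0.5008 -0.2993  0.1137] [ 0.4993 -0.3003  0.1189] [ 0.5119 -0.2836  0.0658] [ 0.5096 -0.2842  0.0739] [ 0.508  -0.2853  0.0796] [ 0.4965 -0.2778  0.1201] [ 0.4983 -0.2819  0.1136] [ 0.4978 -0.2839  0.1154] [ 0.4969 -0.2856  0.1184] [ 0.4978 -0.2889  0.1153
[... 5927 characters left out ...]
[-214.5,-130.2,-138.9],[-0.0007,-0.0,-0.2035]],[[-244.9,-167.7,-138.9],[-0.0007,-0.0,-0.2384]],[[-275.4,-205.2,-138.8],[-0.0007,-0.0,-0.2733]],[[-305.9,-242.7,-138.8],[-0.0007,-0.0,-0.3082]],[[-336.4,-280.2,-138.8],[-0.0007,-0.0001,-0.3431]],[[-351.4,-321.8,-138.8],[-0.0007,-0.0001,-0.378]],[[-366.4,-363.3,-138.7],[-0.0007,-0.0001,-0.4129]],[[-381.4,-404.9,-138.7],[-0.0007,-0.0001,-0.4478]],[[-396.4,-446.4,-138.7],[-0.0007,-0.0001,-0.4827]],[[-411.4,-488.0,-138.7],[-0.0007,-0.0001,-0.5176]],[[-419.2,-537.6,-131.1],[-0.0007,-0.0001,-0.5526]],[[-427.0,-587.3,-123.6],[-0.0007,-0.0001,-0.5875]],[[-434.9,-636.9,-116.1],[-0.0007,-0.0002,-0.6224]],[[-442.7,-686.5,-108.5],[-0.0007,-0.0002,-0.6573]]]
```

Emit:
{"fn": "send_rows", "kwargs": {
  "plan": [
    [[-37, -19, -28], [0, 0, -0.034]],
    [[-74, -37, -56], [0, 0, -0.067]],
    [[-110, -56, -83], [0, 0, -0.1]],
    [[-147, -74, -111], [0, 0, -0.135]],
    [[-184, -93, -139], [0, 0, -0.168]],
    [[-214, -130, -139], [0, 0, -0.2]],
    [[-245, -168, -139], [0, 0, -0.238]],
    [[-275, -205, -139], [0, 0, -0.273]],
    [[-306, -243, -139], [0, 0, -0.308]],
    [[-336, -280, -139], [0, 0, -0.343]],
    [[-351, -322, -139], [0, 0, -0.378]],
    [[-366, -363, -139], [0, 0, -0.413]],
    [[-381, -405, -139], [0, 0, -0.448]],
    [[-396, -446, -139], [0, 0, -0.483]],
    [[-411, -488, -139], [0, 0, -0.518]],
    [[-419, -538, -131], [0, 0, -0.553]],
    [[-427, -587, -124], [0, 0, -0.588]],
    [[-435, -637, -116], [0, 0, -0.622]],
    [[-443, -687, -109], [0, 0, -0.64]]
  ]
}}

```text
t: 2.58
ee_pos: [0.3998, -0.2221, 0.3402]
ee_rot: [-0.191, 0.982, -0.0, -0.0]
contact_force: [0.9, -0.2, 0.9]
gripper_width: 0.0855
```

```bash
python3 - <<'E'
from h import *
np.set_printoptions(precision=4,suppress=True)
s=sense(); print(s['t'],s['joint_positions'],s['ee_pos'],s['ee_rot'])
rows([((0.41,-0.32,0.27),down(200.3))])
E
```

```text
2.575 [ 0.4681  0.4021 -0.0495  1.6835  0.0229  1.0564  2.3673] [ 0.3998 -0.2221  0.3402] [-0.1914  0.9815 -0.0003 -0.0001]
3 [[[9.1,-31.5,23.4],[-0.0002,-0.0001,0.0103]],[[18.2,-63.0,46.9],[-0.0003,-0.0002,0.0206]],[[27.3,-94.5,70.3],[-0.0005,-0.0003,0.0309]]]
```

Emit:
{"fn": "send_rows", "kwargs": {
  "plan": [
    [[9, -31, 23], [0, 0, 0.01]],
    [[18, -63, 47], [0, 0, 0.02]],
    [[27, -94, 70], [0, 0, 0.03]],
    [[27, -94, 70], [0, 0, 0.03]]
  ]
}}

```text
t: 3.08
ee_pos: [0.4092, -0.3209, 0.2685]
ee_rot: [-0.175, 0.984, 0.0, -0.001]
contact_force: [1.3, 0.2, 0.5]
gripper_width: 0.0855
```

```bash
python3 - <<'E'
from h import *
shot('wrist','w1')
E
```

```text
(no output)
```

View pics/w1.png

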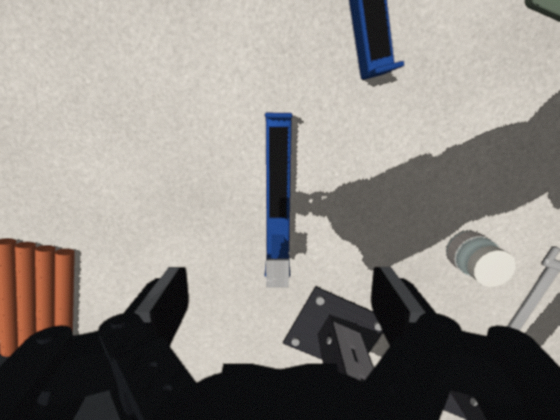

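The wrist view shows the loose arm centred: stop at (279,117), tab at (277,272). The jar is at (492,265) and the post foot at (335,325). Next I'll fit its pose.

```bash
cat >> h.py <<'E'
def fitarm(tag,c0,half=0.16,z0=0.0):
    P,im=cloud(tag); q=P.reshape(-1,3); q=q[np.isfinite(q[:,2])]
    q=q[np.linalg.norm(q[:,:2]-c0,axis=1)<half]
    m=q[(q[:,2]>z0+0.036)&(q[:,2]<z0+0.045)]
    ((cx,cy),(w,h),a)=cv2.minAreaRect(m[:,:2].astype(np.float32)*1000)
    c=m[:,:2].mean(0); u,s,vt=np.linalg.svd(m[:,:2]-c,full_matrices=False); d=vt[0]*np.sign(vt[0][0])
    return q,m,(cx,cy,w,h,a),c,d
E
python3 - <<'E'
from h import *
np.set_printoptions(precision=4,suppress=True)
s=sense(); rt=R.from_quat(s['ee_rot']).as_matrix(); print('toolx az',np.degrees(np.arctan2(rt[1,0],rt[0,0])))
q,m,rect,c,d=fitarm('w1',np.array([0.42,-0.315]),0.13)
print(len(m),rect,c,d,np.degrees(np.arctan2(d[1],d[0])))
n=np.array([-d[1],d[0]])
t=(m[:,:2]-c)@d; w=(m[:,:2]-c)@n
for a in np.arange(-0.1,0.08,0.02):
    k=(t>a)&(t<a+0.02)
    if k.sum()>5: print(round(a,3),k.sum(),w[k].min(),w[k].max(),(np.percentile(w[k],2)+np.percentile(w[k],98))/2)
print('t',t.min(),t.max())
for lo,hi in [(0.058,0.072),(0.11,0.122)]:
    k=q[(q[:,2]>lo)&(q[:,2]<hi)]; tt=(k[:,:2]-c)@d; ww=(k[:,:2]-c)@n
    print(lo,len(k),tt.min(),tt.max(),ww.min(),ww.max(),np.median(k[:,2]), np.percentile(tt,[3,97]),np.percentile(ww,[3,97]))
b=q[(q[:,2]<0.02)]; print('bench',np.median(b[:,2]))
E
```

```text
toolx az -159.7075225972409
3167 (421.14434814453125, -318.2234802246094, 171.78550720214844, 29.821096420288086, 19.46034812927246) [ 0.4108 -0.3224] [0.9421 0.3355] 19.600757327130356
-0.08 364 -0.014196911513026033 0.01476866920959994 0.00025124362691378126
-0.06 436 -0.014228098704943298 0.01391688124783933 -0.00021007818142425305
-0.04 433 -0.01430704435814771 0.014376004315830653 -5.161944925209227e-05
-0.02 402 -0.014335438577567715 0.014786164877920364 0.00012077236957628353
0.0 393 -0.014408337597321266 0.014911402409556563 -0.00024909494600756314
0.02 375 -0.014456680212652286 0.01425880803910471 -0.00013731626875077355
0.04 357 -0.014531175357040368 0.014735168040057253 2.87525602407461e-05
0.06 279 -0.014571730180797316 0.015089354888441759 0.00020229608232869272
t -0.07472935022383766 0.0969853636427306
0.058 256 -0.08084193762650728 0.0966466658718014 -0.014653874050148865 0.01476058333729328 0.06439599092939027 [-0.0808  0.0886] [-0.013   0.0134]
0.11 663 0.0656182040856572 0.09817950064736439 -0.011470273129262076 0.011964836167568679 0.1166353169997118 [0.0664 0.0968] [-0.0114  0.0116]
bench 0.0006333460982749228
```

```bash
python3 - <<'E'
from h import *
d=np.array([.9421,.3355]); m=np.array([.4108,-.3224])+0.0188*d; g=m-0.008*d; print(m,g)
rows([((g[0],g[1],0.12),down(199.6),40),((g[0],g[1],0.012),down(199.6),25)])
E
```

```text
[ 0.42851148 -0.3160926 ] [ 0.42097468 -0.3187766 ]
9 [[[-2.8,-0.8,37.4],[0.0002,-0.0003,0.003]],[[-5.5,-1.6,74.8],[0.0004,-0.0006,0.006]],[[-8.3,-2.4,112.2],[0.0006,-0.0008,0.0091]],[[-11.0,-3.2,149.6],[0.0008,-0.0011,0.0121]],[[-11.1,-3.2,171.2],[0.0008,-0.0011,0.0121]],[[-11.1,-3.2,192.8],[0.0008,-0.0011,0.0121]],[[-11.1,-3.3,214.4],[0.0008,-0.0011,0.0121]],[[-11.1,-3.3,236.0],[0.0008,-0.0011,0.0121]],[[-11.2,-3.3,257.6],[0.0008,-0.0011,0.0121]]]
```

Emit:
{"fn": "send_rows", "kwargs": {
  "plan": [
    [[-3, -1, 37], [0, 0, 0.003]],
    [[-6, -2, 75], [0, 0, 0.006]],
    [[-9, -3, 112], [0.001, -0.001, 0.009]],
    [[-11, -3.2, 150], [0.001, -0.001, 0.012]],
    [[-11, -3.2, 180], [0.001, -0.001, 0.012]],
    [[-11, -3.2, 210], [0.001, -0.001, 0.012]],
    [[-11, -3.2, 235], [0.001, -0.001, 0.012]],
    [[-11, -3.2, 257], [0.001, -0.001, 0.012]],
    [[-11, -3.2, 257], [0.001, -0.001, 0.012]]
  ]
}}

```text
t: 4.25
ee_pos: [0.4209, -0.3179, 0.0124]
ee_rot: [-0.171, 0.985, 0.0, -0.0]
contact_force: [0.2, -0.5, 0.8]
gripper_width: 0.0855
```

```bash
python3 - <<'E'
from h import *
s=sense(); print(s['ee_pos'],s['contact_force'],R.from_quat(s['ee_rot']).as_matrix().round(4).tolist())
rows([((0.4210,-0.3188,0.006),down(199.6))])
E
```

```text
[ 0.42092858 -0.31787272  0.0123893 ] [ 0.24416899 -0.51323775  0.83222651] [[-0.9417, -0.3364, -0.0008], [-0.3364, 0.9417, 0.0007], [0.0005, 0.0009, -1.0]]
1 [[[0.2,-0.9,6.4],[0.0009,-0.0005,0.001]]]
```

Emit:
{"fn": "send_rows", "kwargs": {
  "plan": [
    [[0, -0.8, 3], [0.001, 0, 0.001]],
    [[0, -0.8, 6.3], [0.001, 0, 0.001]],
    [[0, -0.8, 6.3], [0.001, 0, 0.001]]
  ]
}}

```text
t: 4.62
ee_pos: [0.4213, -0.3186, 0.0063]
ee_rot: [-0.17, 0.985, -0.0, -0.0]
contact_force: [0.3, -0.2, 0.7]
gripper_width: 0.0854
```

Emit:
{"fn": "send_rows", "kwargs": {
  "plan": [
    [[0, 0, 0], [0, 0, 0]],
    [[0, 0, 0], [0, 0, 0]],
    [[0, 0, 0], [0, 0, 0]],
    [[0, 0, 0], [0, 0, 0]],
    [[0, 0, 0], [0, 0, 0]],
    [[0, 0, 0], [0, 0, 0]]
  ],
  "fingers": 1,
  "newtons": 70
}}

```text
t: 5.38
ee_pos: [0.4213, -0.3186, 0.0066]
ee_rot: [-0.17, 0.985, -0.0, -0.0]
contact_force: [-1.2, 1.0, 6.8]
gripper_width: 0.0291
```

Emit:
{"fn": "send_rows", "kwargs": {
  "plan": [
    [[0, 0, -10], [0, 0, 0]],
    [[0, 0, -40], [0, 0, 0]],
    [[0, 0, -80], [0, 0, 0]],
    [[0, 0, -120], [0, 0, 0]],
    [[0, 0, -120], [0, 0, 0]]
  ]
}}

```text
t: 6.0
ee_pos: [0.422, -0.3191, 0.1292]
ee_rot: [-0.17, 0.985, -0.002, 0.001]
contact_force: [0.4, 0.4, -5.1]
gripper_width: 0.0291
```

```bash
python3 - <<'E'
from h import *
s=sense(); print(s['ee_pos'],s['contact_force'],s['gripper_width'],s['joint_positions'])
shot('wrist','w2')
E
```

```text
[ 0.42201154 -0.31912234  0.12916162] [ 0.41601225  0.35153748 -5.14979764] 0.02908478732690286 [ 0.60173452  0.78531728 -0.02782949  1.77769131  0.03714736  0.57495903
  2.4637783 ]
```

View pics/w2.png

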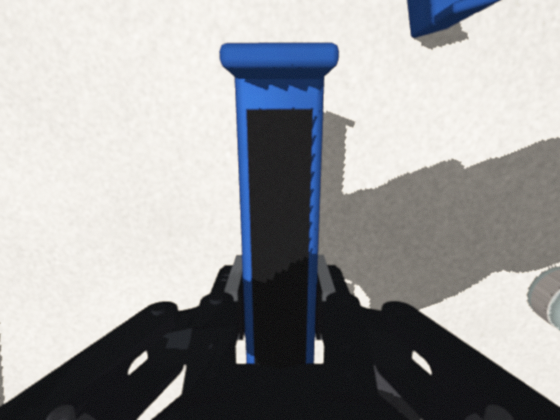

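The arm is held: stop at (279,58), pads either side at row 280. Next I'll measure the held arm in the tool frame.

```bash
cat >> h.py <<'E'
def toolcloud(tag):
    z=np.load(f'pics/{tag}.npz'); P,im=cloud(tag)
    M=np.array(camera_params('wrist')['mount']); C=(P-z['o'])@z['r']
    return C@M[:3,:3].T+M[:3,3],im
E
python3 - <<'E'
from h import *
np.set_printoptions(precision=4,suppress=True)
T,im=toolcloud('w2'); hsv=cv2.cvtColor(im,cv2.COLOR_RGB2HSV)
q=T.reshape(-1,3); ok=np.isfinite(q[:,2])&(np.abs(q[:,1])<0.03)&(q[:,0]>0.035)&(q[:,2]<0.03)
q=q[ok]; print(q.min(0),q.max(0))
for a in np.arange(0.04,0.1,0.01):
    k=q[(q[:,0]>a)&(q[:,0]<a+.01)]
    top=np.median(k[:,2]); k=k[np.abs(k[:,2]-top)<0.004]
    lo,hi=k[:,1].min(),k[:,1].max(); print(round(a,3),len(k),'z',top,'y',lo,hi,(lo+hi)/2)
E
```

```text
[ 0.035  -0.0153 -0.0609] [ 0.0924  0.0149 -0.0293]
0.04 2162 z -0.03446956271817754 y -0.015232538071829692 0.014828791934260302 -0.00020187306878469494
0.05 2330 z -0.0345082260698144 y -0.015235204199468552 0.0148024185050092 -0.00021639284722967545
0.06 2541 z -0.034401030136330724 y -0.01519758270281872 0.014652675189765959 -0.00027245375652638036
0.07 2695 z -0.034194515380081544 y -0.015227006052340364 0.01475102829058344 -0.00023798888087846193
0.08 409 z -0.05088756955322028 y -0.014454840967891335 0.014045384868725587 -0.00020472804958287377
0.09 874 z -0.05839762905071192 y -0.01522193050667011 0.01441439893777265 -0.0004037657844487303
```

```bash
python3 - <<'E'
from h import *
rows([((0.45,-0.315,0.25),down(190),35),((0.515,-0.295,0.25),down(174),40)])
E
```

```text
6 [[[-7.0,-1.6,-30.6],[-0.0004,0.0002,0.0419]],[[-14.1,-3.2,-61.3],[-0.0008,0.0004,0.0838]],[[-21.1,-4.7,-91.9],[-0.0012,0.0006,0.1257]],[[-28.2,-6.3,-122.5],[-0.0016,0.0009,0.1676]],[[-62.1,-7.8,-122.5],[-0.0015,0.001,0.3072]],[[-96.1,-9.3,-122.5],[-0.0014,0.0011,0.4468]]]
```

Emit:
{"fn": "send_rows", "kwargs": {
  "plan": [
    [[-7, -2, -31], [0, 0, 0.042]],
    [[-14, -3, -61], [0, 0, 0.084]],
    [[-21, -5, -92], [-0.001, 0, 0.126]],
    [[-28, -6, -122], [-0.001, 0, 0.168]],
    [[-45, -7, -122], [-0.001, 0.001, 0.26]],
    [[-62, -8, -122], [-0.001, 0.001, 0.36]],
    [[-80, -9, -122], [-0.001, 0.001, 0.44]],
    [[-96, -9, -122], [-0.001, 0.001, 0.447]],
    [[-96, -9, -122], [-0.001, 0.001, 0.447]]
  ]
}}

```text
t: 7.18
ee_pos: [0.5151, -0.2939, 0.2478]
ee_rot: [0.052, 0.999, 0.0, -0.001]
contact_force: [-0.4, -0.2, -4.3]
gripper_width: 0.0295
```

```bash
python3 - <<'E'
from h import *
s=sense(); print(s['ee_pos'],s['contact_force'],s['gripper_width'],s['joint_positions'])
shot('wrist','w3')
E
```

```text
[ 0.51511706 -0.29387401  0.24779017] [-0.39182792 -0.2254958  -4.33754974] 0.029480765351456367 [ 0.40422403  0.72435997  0.1259628   1.38827837 -0.09663835  1.03713105
  2.01555562]
```

View pics/w3.png

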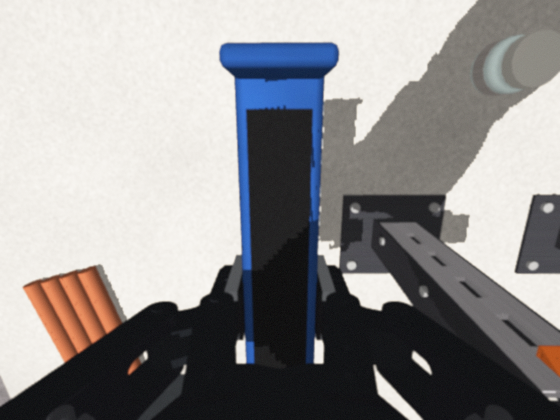

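The strip is clearly in view: slots at about (414,239), (437,260), (470,288) and (520,330), catch at (548,358). I'll fit the face plane and the slot centres.

```bash
python3 - <<'E'
from h import *
np.set_printoptions(precision=4,suppress=True)
P,im=cloud('w3')
q=P.reshape(-1,3); 
ok=np.isfinite(q[:,2])&(q[:,2]>0.03)&(q[:,2]<0.26)&(q[:,0]>0.53)&(q[:,0]<0.66)&(q[:,1]>-0.2)&(q[:,1]<-0.11)
# exclude robot
pts=q[ok]; print(len(pts))
yaw=np.radians(-6); 
# RANSAC vertical plane
rng=np.random.default_rng(0); best=0
for _ in range(800):
    a=pts[rng.choice(len(pts),3,False)]; n=np.cross(a[1]-a[0],a[2]-a[0]); L=np.linalg.norm(n)
    if L<1e-9: continue
    n/=L
    if abs(n[0])<0.9: continue
    k=np.abs((pts-a[0])@n)<0.0012
    if k.sum()>best: best=k.sum(); K=k
F=pts[K]; 
for _ in range(3):
    c=F.mean(0); n=np.linalg.svd(F-c,full_matrices=False)[2][2]; n*=np.sign(n[0]); F=pts[np.abs((pts-c)@n)<0.0015]
print('plane n',n,'yaw',np.degrees(np.arctan2(n[1],n[0])),'tilt',np.degrees(np.arcsin(n[2])),c,len(F))
yx=np.array([n[0],n[1],0]); yx/=np.linalg.norm(yx); yy=np.array([-yx[1],yx[0],0])
np.savez('pics/post.npz',c=c,n=n,yx=yx,yy=yy)
v=(F-c)@yy
for z0 in np.arange(0.03,0.26,0.02):
    k=(F[:,2]>z0)&(F[:,2]<z0+.02); 
    if k.sum()>10: print(round(z0,2),k.sum(),v[k].min(),v[k].max(),(v[k].min()+v[k].max())/2, np.percentile(v[k],[2,98]))
# rectify strip: project grid on plane into image
z=np.load('pics/w3.npz')
vv=np.arange(-0.03,0.0301,0.0002); zz=np.arange(0.26,0.03,-0.0005)
V,Z=np.meshgrid(vv,zz)
base=c-yx*((c-c)@yx)
X=c[0]+V*yy[0]; Y=c[1]+V*yy[1]
# correct for tilt
G=np.stack([X,Y,Z],-1); dlt=((G-c)@n)/(n@yx); G=G-dlt[...,None]*yx
C=(G-z['o'])@z['r']; Q=np.stack([C[...,0],-C[...,1],-C[...,2]],-1).reshape(-1,1,3)
uv,_=cv2.projectPoints(Q,np.zeros(3),np.zeros(3),z['K'],z['D']); uv=uv.reshape(*V.shape,2).astype(np.float32)
rec=cv2.remap(z['im'],uv[...,0],uv[...,1],cv2.INTER_LINEAR); np.save('pics/rec.npy',rec)
cv2.imwrite('pics/rec.png',cv2.resize(rec[:,:,::-1],None,fx=1.5,fy=1.2))
E
```

```text
13042
plane n [ 0.9952 -0.0977  0.0033] yaw -5.60521035502866 tilt 0.1883586930198589 [ 0.58   -0.1574  0.182 ] 8219
0.03 226 -0.02189913386828369 0.028044127886970187 0.003072497009343249 [-0.0217  0.027 ]
0.05 280 -0.022014131714660278 0.028648753527658014 0.0033173109064988677 [-0.0214  0.0274]
0.07 285 -0.02217925786953875 0.02857557517578023 0.0031981586531207393 [-0.0217  0.0278]
0.09 398 -0.022698951266771485 0.028454085728521053 0.002877567230874784 [-0.0217  0.0272]
0.11 434 -0.02275993178311028 0.028397184253885654 0.002818626235387688 [-0.0219  0.0274]
0.13 545 -0.022646104544709722 0.028510244274715935 0.0029320698650031063 [-0.0218  0.0274]
0.15 718 -0.022917051460250186 0.02846801044808964 0.002775479493919727 [-0.0213  0.0274]
0.17 803 -0.022212527205718927 0.02925573081485417 0.003521601804567622 [-0.0212  0.0275]
0.19 1214 -0.022392526575439494 0.02900276521923354 0.0033051193218970234 [-0.0216  0.0272]
0.21 1431 -0.022811607319576432 0.029714586723376547 0.0034514897019000575 [-0.0218  0.0272]
0.23 1279 -0.022968015665046956 0.02438340446741209 0.0007076944011825664 [-0.0218  0.0206]
0.25 606 -0.022653475854036986 -0.002250489816371606 -0.012451982835204297 [-0.0218 -0.0028]
```

View pics/rec.png

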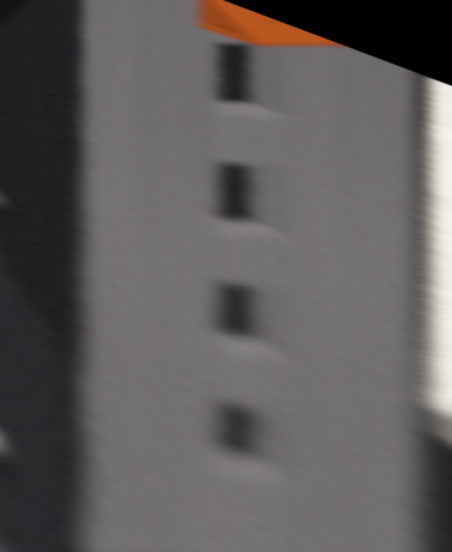

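```bash
cat > strip.py <<'E'
from h import *
def face(tag,c,yaw,vv,zz):
    yx=np.array([np.cos(yaw),np.sin(yaw),0]); yy=np.array([-yx[1],yx[0],0])
    V,Z=np.meshgrid(vv,zz); G=np.array([c[0],c[1],0])+V[...,None]*yy; G[...,2]=Z
    z=np.load(f'pics/{tag}.npz'); C=(G-z['o'])@z['r']
    Q=np.stack([C[...,0],-C[...,1],-C[...,2]],-1).reshape(-1,1,3)
    uv,_=cv2.projectPoints(Q,np.zeros(3),np.zeros(3),z['K'],z['D']); uv=uv.reshape(*V.shape,2).astype(np.float32)
    return cv2.remap(z['im'],uv[...,0],uv[...,1],cv2.INTER_LINEAR).mean(-1)
E
python3 - <<'E'
from strip import *
np.set_printoptions(precision=1,suppress=True,linewidth=200)
vv=np.arange(-0.03,0.0341,0.0005); zz=np.arange(0.26,0.03,-0.0005)
r=face('w3',[0.5800,-0.1574],np.radians(-5.6),vv,zz)
for z0 in (0.23,0.18,0.13):
    i=[np.argmin(abs(zz-z0-k)) for k in np.arange(-.005,.005,.0005)]; pr=r[i].mean(0)
    print(z0); print([(round(v*1000,1),int(p)) for v,p in zip(vv,pr) if -.004<v<.012])
pr=r[[np.argmin(abs(zz-z)) for z in (.20,.198,.196,.15,.148,.146)]].mean(0); print([(round(v*1000,1),int(p)) for v,p in zip(vv,pr) if v<-.015 or v>.022])
j=[np.argmin(abs(vv-x)) for x in (0.001,0.0015,0.002,.0025)]
pr=r[:,j].mean(1); print([(round(z*1000,1),int(p)) for z,p in zip(zz,pr) if .2<z<.25 or .155<z<.195])
rows([((0.44,-0.25,0.25),down(174.3)),((0.44,-0.05,0.25),down(174.3),50),((0.505,-0.015,0.25),down(174.3))])
E
```

```text
0.23
[(np.float64(-4.0), 109), (np.float64(-3.5), 110), (np.float64(-3.0), 109), (np.float64(-2.5), 107), (np.float64(-2.0), 103), (np.float64(-1.5), 94), (np.float64(-1.0), 80), (np.float64(-0.5), 64), (np.float64(0.0), 48), (np.float64(0.5), 38), (np.float64(1.0), 32), (np.float64(1.5), 32), (np.float64(2.0), 36), (np.float64(2.5), 45), (np.float64(3.0), 59), (np.float64(3.5), 75), (np.float64(4.0), 88), (np.float64(4.5), 97), (np.float64(5.0), 101), (np.float64(5.5), 102), (np.float64(6.0), 104), (np.float64(6.5), 104), (np.float64(7.0), 104), (np.float64(7.5), 105), (np.float64(8.0), 106), (np.float64(8.5), 108), (np.float64(9.0), 109), (np.float64(9.5), 110), (np.float64(10.0), 110), (np.float64(10.5), 110), (np.float64(11.0), 110), (np.float64(11.5), 111)]
0.18
[(np.float64(-4.0), 112), (np.float64(-3.5), 112), (np.float64(-3.0), 112), (np.float64(-2.5), 109), (np.float64(-2.0), 102), (np.float64(-1.5), 93), (np.float64(-1.0), 80), (np.float64(-0.5), 66), (np.float64(0.0), 53), (np.float64(0.5), 42), (np.float64(1.0), 37), (np.float64(1.5), 37), (np.float64(2.0), 42), (np.float
[... 6796 characters left out ...]
), (np.float64(161.5), 120), (np.float64(161.0), 118), (np.float64(160.5), 117), (np.float64(160.0), 117), (np.float64(159.5), 116), (np.float64(159.0), 115), (np.float64(158.5), 114), (np.float64(158.0), 114), (np.float64(157.5), 114), (np.float64(157.0), 114), (np.float64(156.5), 115), (np.float64(156.0), 116), (np.float64(155.5), 117)]
8 [[[39.3,18.3,-0.8],[0.0001,-0.001,-0.0024]],[[78.6,36.6,-1.7],[0.0002,-0.0021,-0.0048]],[[83.8,86.3,-1.7],[0.0002,-0.0021,-0.0048]],[[89.0,136.0,-1.7],[0.0002,-0.0021,-0.0048]],[[94.3,185.7,-1.6],[0.0002,-0.0021,-0.0048]],[[99.5,235.5,-1.6],[0.0002,-0.0021,-0.0048]],[[69.0,256.3,-1.7],[0.0002,-0.0021,-0.0048]],[[38.5,277.0,-1.7],[0.0002,-0.0021,-0.0048]]]
```

Emit:
{"fn": "send_rows", "kwargs": {
  "plan": [
    [[40, 18, 0], [0, 0, -0.002]],
    [[79, 37, -1.5], [0, -0.002, -0.005]],
    [[84, 86, -1.5], [0, -0.002, -0.005]],
    [[89, 136, -1.5], [0, -0.002, -0.005]],
    [[94, 186, -1.5], [0, -0.002, -0.005]],
    [[99, 235, -1.5], [0, -0.002, -0.005]],
    [[69, 256, -1.5], [0, -0.002, -0.005]],
    [[38, 277, -1.5], [0, -0.002, -0.005]],
    [[38, 277, -1.5], [0, -0.002, -0.005]]
  ]
}}

```text
t: 8.35
ee_pos: [0.5062, -0.0142, 0.2489]
ee_rot: [0.049, 0.999, 0.0, -0.0]
contact_force: [-0.5, 0.0, -5.1]
gripper_width: 0.0291
```

```bash
python3 - <<'E'
from strip import *
s=sense(); print(s['ee_pos'],s['contact_force'],s['gripper_width'],s['joint_positions'])
shot('wrist','w4')
E
```

```text
[ 0.50622113 -0.01423577  0.24887836] [-0.45232346  0.03297926 -5.11682992] 0.029114225686584186 [-0.12525769  0.58911208  0.16001687  1.70576533 -0.11765809  0.85674686
  1.55867543]
```

View pics/w4.png

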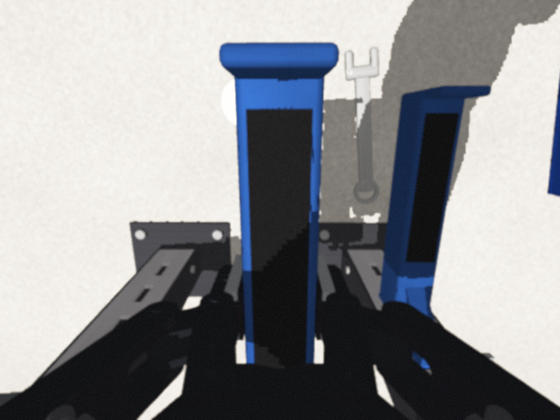

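The lower two slots show at (163,272) and (142,296), left of the gripper. The mate arm is at (430,190) and clear of the gripper. I'll run the same fit from this side.

```bash
python3 - <<'E'
from strip import *
np.set_printoptions(precision=4,suppress=True,linewidth=200)
for tag in('w3','w4'):
    P,im=cloud(tag); q=P.reshape(-1,3)
    ok=np.isfinite(q[:,2])&(q[:,2]>0.03)&(q[:,2]<0.14)&(q[:,0]>0.53)&(q[:,0]<0.64)&(q[:,1]>-0.2)&(q[:,1]<-0.11)
    pts=q[ok]; c=np.array([0.58,-0.157,0.1]); n=np.array([.9952,-.0977,0]); 
    for w in (.006,.003,.0015,.0015):
        F=pts[np.abs((pts-c)@n)<w]; c=F.mean(0); n=np.linalg.svd(F-c,full_matrices=False)[2][2]; n*=np.sign(n[0])
    yw=np.arctan2(n[1],n[0]); print(tag,'n',n,np.degrees(yw),c,len(F))
    yy=np.array([0.0977,.9952,0]); o=np.array([0.58,-0.1574,0]); v=(F-o)@yy; x=(F-o)@np.array([.9952,-.0977,0])
    for z0 in (.03,.05,.07,.09,.11):
        k=(F[:,2]>z0)&(F[:,2]<z0+.02); print(z0,k.sum(),np.percentile(v[k],[0,2,50,98,100])*1000,np.median(x[k])*1000)
vv=np.arange(-0.03,0.0341,0.0002); zz=np.arange(0.20,0.03,-0.0005)
for tag,cx in (('w3',0.58),('w4',0.5795)):
    r=face(tag,[cx,-0.1574],np.radians(-5.6),vv,zz)
    cv2.imwrite(f'pics/rec_{tag}.png',cv2.resize(r.astype(np.uint8),None,fx=1.5,fy=1.5))
    print(tag)
    for z0 in (0.13,0.08):
        i=[np.argmin(abs(zz-z0-k)) for k in np.arange(-.004,.004,.0005)]; pr=r[i].mean(0); g=np.gradient(pr)
        print(z0,[(round(float(vv[k])*1000,1),round(float(g[k]),1)) for k in range(1,len(g)-1) if abs(g[k])>abs(g[k-1]) and abs(g[k])>=abs(g[k+1]) and abs(g[k])>.5])
E
```

```text
w3 n [ 0.9951 -0.099   0.0034] -5.683095980302199 [ 0.5805 -0.1552  0.0931] 1881
0.03 226 [-21.8883 -21.7125   1.4018  26.9803  28.0542] 0.42268117161128993
0.05 282 [-22.0033 -21.4912   2.5216  27.3664  28.6588] 0.41133172854527056
0.07 286 [-22.1684 -21.6906   7.0262  27.826   28.5857] 0.3628395994779866
0.09 398 [-22.6881 -21.6759   2.583   27.2165  28.4642] 0.2485600435175356
0.11 437 [-22.749  -21.8794   0.9538  27.3855  28.4073] 0.16856011939179796
w4 n [ 0.9944 -0.1058  0.0044] -6.074140573047316 [ 0.5805 -0.1534  0.0926] 2159
0.03 276 [-22.4811 -20.3515   4.3036  28.0354  28.6833] 0.29903650959978006
0.05 321 [-22.2675 -21.3275   4.1443  28.2997  28.6992] 0.21504714278202913
0.07 335 [-22.3338 -20.9635  -0.4368  28.1488  28.7691] 0.15172402840797283
0.09 452 [-22.0129 -20.7226   4.1341  28.3128  28.9915] 0.016910977236343026
0.11 507 [-22.2405 -20.6003   3.8356  28.3827  29.0285] -0.0293485709850236
w3
0.13 [(-25.4, -0.7), (-24.8, -0.7), (-24.0, -0.5), (-19.2, 4.7), (-1.0, -4.3), (3.2, 4.2), (8.4, 0.5), (24.0, -2.2), (27.4, 9.9)]
0.08 [(-19.0, 4.3), (-1.0, -3.5), (3.0, 3.0), (6.6, 0.6), (7.2, 0.5), (8.0, 0.6), (22.8, -1.3), (25.0, -2.8), (29.0, 4.0)]
w4
0.13 [(-20.8, -13.0), (-17.8, 3.5), (-1.2, -0.8), (-0.8, -0.8), (2.4, -4.5), (7.6, 5.0), (26.4, -5.2)]
0.08 [(-23.6, -8.0), (-23.0, -7.9), (-18.4, 3.2), (2.4, -4.1), (7.6, 4.2), (8.2, 4.2), (26.2, -4.4)]
```

View pics/rec_w4.png

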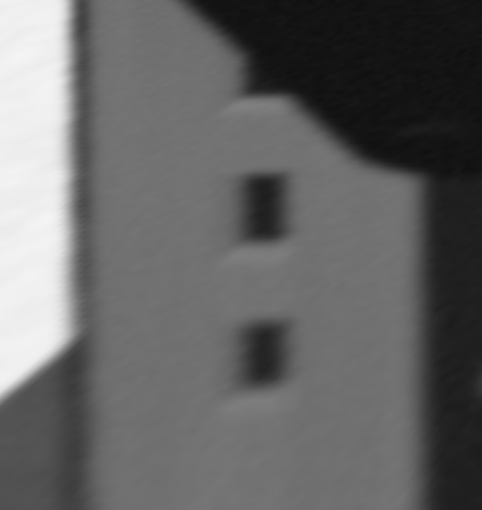

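```bash
python3 - <<'E'
from strip import *
u=np.array([np.cos(np.radians(-5.85)),np.sin(np.radians(-5.85))]); S=np.array([.5805,-.1538]); T=S-.1176*u; print(u,T)
rows([((0.445,-0.03,0.25),down(174.15)),((0.455,-0.1418,0.24),down(174.15),45),((T[0],T[1],0.1576),down(174.15),40)])
E
```

```text
[ 0.99479214 -0.10192446] [ 0.46351244 -0.14181368]
8 [[[29.2,-10.3,-0.5],[-0.0002,-0.0007,0.0016]],[[58.4,-20.6,-0.9],[-0.0004,-0.0014,0.0032]],[[51.4,-57.4,2.4],[-0.0004,-0.0014,0.0032]],[[44.4,-94.1,5.8],[-0.0004,-0.0014,0.0032]],[[37.4,-130.9,9.1],[-0.0004,-0.0014,0.0032]],[[34.5,-130.6,36.6],[-0.0004,-0.0014,0.0032]],[[31.6,-130.3,64.0],[-0.0004,-0.0014,0.0032]],[[28.8,-130.0,91.5],[-0.0004,-0.0014,0.0032]]]
```

Emit:
{"fn": "send_rows", "kwargs": {
  "plan": [
    [[29, -10, 0], [0, -0.001, 0.002]],
    [[58, -20, 0], [0, -0.001, 0.003]],
    [[51, -57, 2], [0, -0.001, 0.003]],
    [[44, -94, 6], [0, -0.001, 0.003]],
    [[37, -130, 9], [0, -0.001, 0.003]],
    [[34, -130, 37], [0, -0.001, 0.003]],
    [[32, -130, 64], [0, -0.001, 0.003]],
    [[29, -130, 91], [0, -0.001, 0.003]],
    [[29, -130, 91], [0, -0.001, 0.003]]
  ]
}}

```text
t: 9.52
ee_pos: [0.4618, -0.1422, 0.1572]
ee_rot: [0.051, 0.999, -0.0, -0.002]
contact_force: [0.6, 0.4, -3.4]
gripper_width: 0.0294
```

```bash
cat >> h.py <<'E'
U=np.array([np.cos(np.radians(-5.85)),np.sin(np.radians(-5.85)),0]); V=np.array([-U[1],U[0],0]); S=np.array([.5805,-.1538,0])
def st():
    s=sense(); p=np.array(s['ee_pos']); r=R.from_quat(s['ee_rot'])
    mid=p+r.apply([-0.0076,0,0])+[0,0,0.0134]
    rv=(r.inv()*down(174.15)).as_rotvec()
    print('t',round(s['t'],2),'gap %.2f lat %.2f midz %.2f mm'%(((S-mid)@U-0.08)*1000,((mid-S)@V)*1000,mid[2]*1000),'F u,v,z',np.round([s['contact_force']@U,s['contact_force']@V,s['contact_force'][2]],1),'tq',np.round(s['ft_torque'],2),'rot err',np.round(rv,4),'w',round(s['gripper_width'],4))
E
python3 - <<'E'
from h import *
st(); shot('top','t2')
E
python3 - <<'E'
import cv2
im=cv2.imread('pics/t2.png')[70:260,200:450]; cv2.imwrite('pics/t2z.png',cv2.resize(im,None,fx=3.2,fy=3.2,interpolation=cv2.INTER_CUBIC))
E
```

```text
t 9.53 gap 31.65 lat -0.59 midz 170.55 mm F u,v,z [ 0.5  0.5 -3.4] tq [ 0.02 -0.01 -0.05] rot err [-0.0003 -0.0035 -0.0008] w 0.0294
```

View pics/t2z.png

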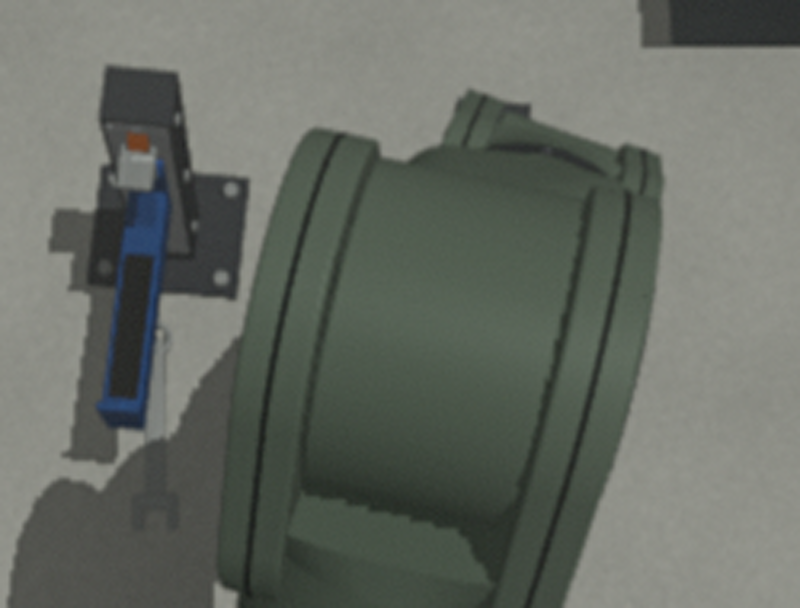

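The robot wrist hides the post from above. I'll check from the depth that the links clear its 280 mm top.

```bash
python3 - <<'E'
from h import *
P,im=cloud('t2'); s=sense()
D=P-np.array([S[0],S[1],0]); x=D@U; y=D@V
for a in np.arange(-0.12,0.12,0.02):
    k=(x>a)&(x<a+.02)&(abs(y)<0.06); z=P[...,2][k]; print(round(a,2),k.sum(), np.round(np.nanpercentile(z,[0,10,50,100]),3) if k.sum() else '')
shot('scene','s2')
import subprocess
E
```

```text
-0.12 315 [0.517 0.534 0.551 0.572]
-0.1 218 [0.489 0.5   0.51  0.549]
-0.08 88 [0.485 0.495 0.503 0.522]
-0.06 0 
-0.04 0 
-0.02 0 
0.0 0 
0.02 40 [0.275 0.278 0.281 0.284]
0.04 0 
0.06 0 
0.08 0 
0.1 27 [-0.002 -0.002  0.001  0.006]
```

View pics/s2.png

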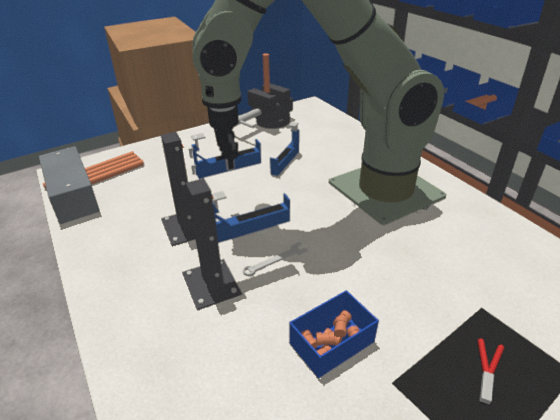

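Emit:
{"fn": "send_rows", "kwargs": {
  "plan": [
    [[-5, 0.6, -0.5], [0, -0.003, 0]],
    [[-12, 0.6, -0.5], [0, -0.003, 0]],
    [[-17, 0.6, -0.5], [0, -0.003, 0]],
    [[-17, 0.6, -0.5], [0, -0.003, 0]]
  ]
}}

```text
t: 10.12
ee_pos: [0.4801, -0.1434, 0.1594]
ee_rot: [0.051, 0.999, -0.0, 0.001]
contact_force: [-0.1, -0.5, -3.5]
gripper_width: 0.0293
```

```bash
python3 -c "
from h import *
st()"
```

```text
t 10.12 gap 13.32 lat 0.14 midz 172.80 mm F u,v,z [-0.  -0.5 -3.5] tq [-0.01  0.02 -0.01] rot err [-0.0007  0.0028 -0.0003] w 0.0293
```

Emit:
{"fn": "send_rows", "kwargs": {
  "plan": [
    [[0, 0, 1], [0, 0.002, 0]],
    [[0, 0, 1.5], [0, 0.002, 0]],
    [[0, 0, 1.5], [0, 0.002, 0]]
  ]
}}

```text
t: 10.5
ee_pos: [0.48, -0.1434, 0.1578]
ee_rot: [0.051, 0.999, -0.0, 0.0]
contact_force: [-0.4, 0.7, -5.0]
gripper_width: 0.0294
```

```bash
python3 -c "
from h import *
st()"
```

```text
t 10.5 gap 13.40 lat 0.13 midz 171.24 mm F u,v,z [-0.5  0.7 -5. ] tq [0.03 0.05 0.  ] rot err [-0.0007  0.0007 -0.0003] w 0.0294
```

Now the first probe at nominal height, in small steps.

Emit:
{"fn": "send_rows", "kwargs": {
  "plan": [
    [[-1, 0, 0], [0, 0, 0]],
    [[-2, 0, 0], [0, 0, 0]],
    [[-3, 0, 0], [0, 0, 0]],
    [[-3.5, 0, 0], [0, 0, 0]],
    [[-3.5, 0, 0], [0, 0, 0]]
  ]
}}

```text
t: 11.12
ee_pos: [0.4836, -0.1437, 0.1578]
ee_rot: [0.051, 0.999, -0.0, 0.0]
contact_force: [-0.3, -0.7, -3.9]
gripper_width: 0.0294
```

```bash
python3 -c "
from h import *
st()"
```

```text
t 11.12 gap 9.86 lat 0.12 midz 171.24 mm F u,v,z [-0.2 -0.7 -3.9] tq [ 0.02  0.   -0.  ] rot err [-0.0007  0.0007 -0.0003] w 0.0294
```

Emit:
{"fn": "send_rows", "kwargs": {
  "plan": [
    [[-1, 0, 0], [0, 0, 0]],
    [[-2, 0, 0], [0, 0, 0]],
    [[-2, 0, 0], [0, 0, 0]]
  ]
}}

```text
t: 11.5
ee_pos: [0.4857, -0.144, 0.1579]
ee_rot: [0.051, 0.999, -0.0, 0.0]
contact_force: [0.5, 0.3, -3.8]
gripper_width: 0.0293
```

```bash
python3 -c "
from h import *
st()"
```

```text
t 11.5 gap 7.68 lat 0.14 midz 171.27 mm F u,v,z [ 0.4  0.3 -3.8] tq [-0.02 -0.16 -0.04] rot err [-0.0007  0.001  -0.0003] w 0.0293
```

Emit:
{"fn": "send_rows", "kwargs": {
  "plan": [
    [[-1, 0, 0], [0, 0, 0]],
    [[-2, 0, 0], [0, 0, 0]],
    [[-2, 0, 0], [0, 0, 0]]
  ]
}}

```text
t: 11.88
ee_pos: [0.4878, -0.1442, 0.1579]
ee_rot: [0.051, 0.999, -0.0, 0.001]
contact_force: [-0.5, -0.3, -3.9]
gripper_width: 0.029
```

```bash
python3 -c "
from h import *
st()"
```

```text
t 11.88 gap 5.58 lat 0.14 midz 171.29 mm F u,v,z [-0.5 -0.3 -3.9] tq [-0.02 -0.13 -0.09] rot err [-0.0007  0.0011 -0.0003] w 0.029
```

Emit:
{"fn": "send_rows", "kwargs": {
  "plan": [
    [[-1, 0, 0], [0, 0, 0]],
    [[-2, 0, 0], [0, 0, 0]],
    [[-2, 0, 0], [0, 0, 0]]
  ]
}}

```text
t: 12.25
ee_pos: [0.4899, -0.1444, 0.1579]
ee_rot: [0.051, 0.999, -0.0, 0.001]
contact_force: [-0.2, 0.1, -3.4]
gripper_width: 0.0293
```

```bash
cat >> h.py <<'E'
def held(tag):
    shot('wrist',tag); T,im=toolcloud(tag); q=T.reshape(-1,3); q=q[np.isfinite(q[:,2])&(np.abs(q[:,1])<0.03)&(q[:,0]>0.035)&(q[:,2]<0.03)&(q[:,2]>-0.08)]
    t=q[(q[:,0]>0.04)&(q[:,0]<0.075)&(abs(q[:,1])<0.011)]; A=np.c_[t[:,0]-0.06,np.ones(len(t))]; k=np.linalg.lstsq(A,t[:,2],rcond=None)[0]
    st_=q[q[:,2]<-0.055]; print('held slope mrad %.1f z@60 %.2f stop rear x %.2f y %.2f'%(k[0]*1000,k[1]*1000,np.percentile(st_[:,0],98)*1000,np.mean(np.percentile(st_[:,1],[1,99]))*1000) if len(st_) else ('held',k))
E
python3 -c "
from h import *
st(); held('w5')
import shutil
_s=shot
import h
h.shot=lambda a,b:None
h.held('w3'); h.held('w2')"
```

```text
t 12.25 gap 3.47 lat 0.13 midz 171.29 mm F u,v,z [-0.2  0.1 -3.4] tq [-0.06 -0.15  0.01] rot err [-0.0007  0.0013 -0.0003] w 0.0293
held slope mrad 6.1 z@60 -34.62 stop rear x 91.93 y -0.32
held slope mrad 4.8 z@60 -34.61 stop rear x 91.64 y -0.37
held slope mrad 3.6 z@60 -34.64 stop rear x 91.66 y -0.35
```

The held arm hasn't moved in the grip and the gap is below 12 mm, so the claws are in the slots. I'll continue until the plate is flat on the strip.

Emit:
{"fn": "send_rows", "kwargs": {
  "plan": [
    [[-1, 0, 0], [0, 0, 0]],
    [[-2, 0, 0], [0, 0, 0]],
    [[-2, 0, 0], [0, 0, 0]]
  ]
}}

```text
t: 12.68
ee_pos: [0.4919, -0.1446, 0.1578]
ee_rot: [0.051, 0.999, -0.0, 0.001]
contact_force: [-0.3, 0.1, -5.5]
gripper_width: 0.029
```

```bash
python3 -c "
from h import *
st()"
```

```text
t 12.68 gap 1.50 lat 0.12 midz 171.24 mm F u,v,z [-0.3  0.1 -5.5] tq [-0.03 -0.03  0.01] rot err [-0.0008  0.0012 -0.0002] w 0.029
```

Emit:
{"fn": "send_rows", "kwargs": {
  "plan": [
    [[-1, 0, 0], [0, 0, 0]],
    [[-1.5, 0, 0], [0, 0, 0]],
    [[-1.5, 0, 0], [0, 0, 0]]
  ]
}}

```text
t: 13.05
ee_pos: [0.4926, -0.1446, 0.1577]
ee_rot: [0.051, 0.999, -0.0, -0.0]
contact_force: [-6.3, 0.6, -3.8]
gripper_width: 0.0292
```

```bash
python3 -c "
from h import *
st()"
```

```text
t 13.05 gap 0.77 lat 0.16 midz 171.06 mm F u,v,z [-6.3 -0.1 -3.8] tq [ 0.18  1.11 -0.02] rot err [-0.0005 -0.0007 -0.0004] w 0.0292
```

Emit:
{"fn": "send_rows", "kwargs": {
  "plan": [
    [[0.2, 0, 1], [0, 0, 0]],
    [[0.2, 0, 2], [0, 0, 0]],
    [[0.2, 0, 3], [0, 0, 0]],
    [[0.2, 0, 3], [0, 0, 0]]
  ]
}}

```text
t: 13.55
ee_pos: [0.4923, -0.1446, 0.1546]
ee_rot: [0.051, 0.999, -0.0, -0.0]
contact_force: [-2.8, 0.5, -3.2]
gripper_width: 0.029
```

```bash
python3 -c "
from h import *
st()"
```

```text
t 13.55 gap 1.07 lat 0.15 midz 168.00 mm F u,v,z [-2.8  0.2 -3.2] tq [0.02 0.3  0.03] rot err [-0.0005 -0.0009 -0.0004] w 0.029
```

Emit:
{"fn": "send_rows", "kwargs": {
  "plan": [
    [[0, 0, 1], [0, 0, 0]],
    [[0, 0, 2], [0, 0, 0]],
    [[0, 0, 2], [0, 0, 0]]
  ]
}}

```text
t: 13.92
ee_pos: [0.4922, -0.1446, 0.1526]
ee_rot: [0.051, 0.999, -0.0, -0.001]
contact_force: [-5.2, 0.6, -0.7]
gripper_width: 0.0291
```

Emit:
{"fn": "send_rows", "kwargs": {
  "plan": [
    [[0, 0, 0.7], [0, 0, 0]],
    [[0, 0, 1], [0, 0, 0]],
    [[0, 0, 1], [0, 0, 0]]
  ]
}}

```text
t: 14.3
ee_pos: [0.4921, -0.1447, 0.1516]
ee_rot: [0.051, 0.999, -0.0, -0.001]
contact_force: [-5.2, 1.4, 1.7]
gripper_width: 0.0294
```

```bash
python3 -c "
from h import *
st()"
```

```text
t 14.3 gap 1.23 lat 0.08 midz 164.99 mm F u,v,z [-5.3  0.9  1.7] tq [ 0.02  0.08 -0.  ] rot err [-0.0005 -0.0011 -0.0006] w 0.0294
```

The lip is on the catch at mid z ≈ 165, so true home is about 150. I'll release and look.

Emit:
{"fn": "send_rows", "kwargs": {
  "plan": [
    [[0, 0, 0], [0, 0, 0]],
    [[0, 0, 0], [0, 0, 0]],
    [[0, 0, 0], [0, 0, 0]],
    [[0, 0, 0], [0, 0, 0]],
    [[0, 0, 0], [0, 0, 0]],
    [[0, 0, 0], [0, 0, 0]]
  ],
  "fingers": -1
}}

```text
t: 15.05
ee_pos: [0.4921, -0.1447, 0.1516]
ee_rot: [0.051, 0.999, -0.0, -0.001]
contact_force: [-0.6, -0.5, -0.4]
gripper_width: 0.0849
```

```bash
python3 -c "
from h import *
st(); held('w6')"
```

```text
t 15.05 gap 1.22 lat 0.06 midz 164.98 mm F u,v,z [-0.5 -0.6 -0.4] tq [ 0.02 -0.03 -0.  ] rot err [-0.0005 -0.0011 -0.0006] w 0.0849
held slope mrad 21.4 z@60 -33.33 stop rear x 92.17 y -0.18
```

View pics/w6.png

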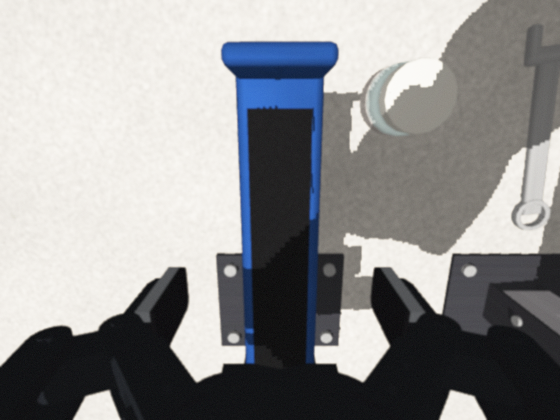

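The arm hangs on its claws and is free of the open fingers. I'll rise straight up, then shut the fingers over the tab.

Emit:
{"fn": "send_rows", "kwargs": {
  "plan": [
    [[0, 0, -15], [0, 0, 0]],
    [[0, 0, -45], [0, 0, 0]],
    [[0, 0, -80], [0, 0, 0]],
    [[0, 0, -115], [0, 0, 0]],
    [[0, 0, -145], [0, 0, 0]],
    [[0, 0, -150], [0, 0, 0]]
  ]
}}

```text
t: 15.85
ee_pos: [0.4927, -0.1447, 0.3031]
ee_rot: [0.051, 0.999, -0.0, 0.001]
contact_force: [0.9, 0.1, -0.8]
gripper_width: 0.0853
```

```bash
python3 -c "
from h import *
st(); shot('wrist','w7')
t=S-.0238*U+.0001*V
rows([((t[0],t[1],0.30),down(174.15),30)])"
```

```text
t 15.85 gap 0.65 lat 0.09 midz 316.50 mm F u,v,z [ 0.8  0.2 -0.8] tq [-0.02  0.   -0.01] rot err [-0.0009  0.0014 -0.0005] w 0.0853
3 [[[-21.5,-0.0,0.9],[-0.0002,0.0001,-0.0002]],[[-43.1,-0.0,1.7],[-0.0004,0.0003,-0.0003]],[[-64.6,-0.0,2.6],[-0.0007,0.0004,-0.0005]]]
```

View pics/w7.png

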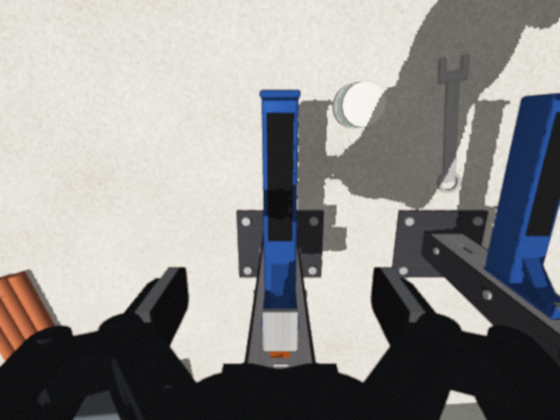

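The arm hangs straight. The tab is at (280,330), with the catch at (280,356) right behind it. I'll measure the tab.

```bash
python3 -c "
from h import *
P,im=cloud('w7')
D=P-S; u=D@U; v=D@V; z=P[...,2]
k=np.isfinite(z)&(z>0.25)&(z<0.272)&(abs(v)<0.02)&(u<-0.001)&(u>-0.07)
print(k.sum(),np.percentile(u[k],[1,50,99]),np.percentile(v[k],[1,50,99]),np.percentile(z[k],[5,50,95]))
"
```

```text
1633 [-0.03530682 -0.01925524 -0.00106967] [-1.45638116e-02  9.47153443e-05  1.51731073e-02] [0.26018248 0.26245075 0.26402853]
```

Emit:
{"fn": "send_rows", "kwargs": {
  "plan": [
    [[-22, 0, 0], [0, 0, 0]],
    [[-43, 0, 1], [0, 0, 0]],
    [[-64.5, 0, 2], [0, 0, 0]],
    [[-64.5, 0, 2], [0, 0, 0]],
    [[-64.5, 0, 2], [0, 0, 0]],
    [[-64.5, 0, 2], [0, 0, 0]],
    [[-64.5, 0, 2], [0, 0, 0]]
  ],
  "fingers": 1,
  "newtons": 60
}}

```text
t: 16.77
ee_pos: [0.5565, -0.1512, 0.3007]
ee_rot: [0.051, 0.999, -0.0, 0.0]
contact_force: [-0.3, -0.4, -0.1]
gripper_width: -0.0002
```

```bash
python3 -c "
from h import *
st(); s=sense(); d=s['ee_pos']-S; print('u',d@U,'v',d@V,'z',s['ee_pos'][2])"
```

```text
t 16.77 gap -63.45 lat 0.11 midz 314.11 mm F u,v,z [-0.3 -0.4 -0.1] tq [-0.02 -0.02  0.  ] rot err [-0.0006  0.0006 -0.0006] w -0.0002
u -0.024149481577571224 v 0.00011410586182648205 z 0.3007062484645083
```

Emit:
{"fn": "send_rows", "kwargs": {
  "plan": [
    [[0, 0, 10], [0, 0, 0]],
    [[0, 0, 22], [0, 0, 0]],
    [[0, 0, 32], [0, 0, 0]],
    [[0, 0, 37], [0, 0, 0]],
    [[0, 0, 37], [0, 0, 0]]
  ]
}}

```text
t: 17.4
ee_pos: [0.5564, -0.1513, 0.2634]
ee_rot: [0.051, 0.999, -0.0, 0.0]
contact_force: [0.4, -1.3, -0.5]
gripper_width: 0.0001
```

Emit:
{"fn": "send_rows", "kwargs": {
  "plan": [
    [[0, 0, 1], [0, 0, 0]],
    [[0, 0, 2], [0, 0, 0]],
    [[0, 0, 3], [0, 0, 0]],
    [[0, 0, 3], [0, 0, 0]]
  ]
}}

```text
t: 17.9
ee_pos: [0.5564, -0.1513, 0.2607]
ee_rot: [0.051, 0.999, -0.0, 0.0]
contact_force: [-2.3, 0.5, 5.0]
gripper_width: -0.0
```

```bash
python3 -c "
from h import *
st(); s=sense(); d=s['ee_pos']-S; print('u',d@U,'v',d@V,'z',s['ee_pos'][2])"
```

```text
t 17.9 gap -63.37 lat -0.02 midz 274.13 mm F u,v,z [-2.4  0.3  5. ] tq [ 0.02  0.44 -0.01] rot err [-0.0007  0.0004 -0.0007] w -0.0
u -0.02423184558071056 v -1.55135686648748e-05 z 0.26072775720629643
```

Emit:
{"fn": "send_rows", "kwargs": {
  "plan": [
    [[0, 0, 0.7], [0, 0, 0]],
    [[0, 0, 1.4], [0, 0, 0]],
    [[0, 0, 2], [0, 0, 0]]
  ]
}}

```text
t: 18.27
ee_pos: [0.5564, -0.1515, 0.2595]
ee_rot: [0.051, 0.999, -0.0, 0.001]
contact_force: [-4.5, -0.1, 12.7]
gripper_width: -0.0
```

Emit:
{"fn": "send_rows", "kwargs": {
  "plan": [
    [[0, 0, 0.7], [0, 0, 0]],
    [[0, 0, 1.4], [0, 0, 0]],
    [[0, 0, 2], [0, 0, 0]]
  ]
}}

```text
t: 18.65
ee_pos: [0.5565, -0.1516, 0.2582]
ee_rot: [0.052, 0.999, -0.001, 0.001]
contact_force: [-3.7, 0.8, 13.9]
gripper_width: -0.0002
```

Progress is smooth and the force is in the expected 10–22 N range, so I'll keep pressing.

Emit:
{"fn": "send_rows", "kwargs": {
  "plan": [
    [[0, 0, 0.8], [0, 0, 0]],
    [[0, 0, 1.6], [0, 0, 0]],
    [[0, 0, 2.4], [0, 0, 0]]
  ]
}}

```text
t: 19.02
ee_pos: [0.5565, -0.1518, 0.2567]
ee_rot: [0.052, 0.999, -0.001, 0.002]
contact_force: [-4.9, 1.3, 14.4]
gripper_width: 0.0004
```

Emit:
{"fn": "send_rows", "kwargs": {
  "plan": [
    [[0, 0, 0.8], [0, 0, 0]],
    [[0, 0, 1.6], [0, 0, 0]],
    [[0, 0, 2.4], [0, 0, 0]]
  ]
}}

```text
t: 19.4
ee_pos: [0.5565, -0.152, 0.2552]
ee_rot: [0.052, 0.999, -0.001, 0.002]
contact_force: [-5.3, 1.0, 15.2]
gripper_width: 0.0002
```

```bash
python3 -c "
from h import *
st(); s=sense(); d=s['ee_pos']-S; print('u',d@U,'v',d@V,'z',s['ee_pos'][2])"
```

```text
t 19.4 gap -63.59 lat -0.65 midz 268.62 mm F u,v,z [-5.4  0.4 15.2] tq [0.18 1.07 0.  ] rot err [-0.0016  0.0043 -0.0013] w 0.0002
u -0.024013402215843558 v -0.0006440245800338816 z 0.2551897945317776
```

Emit:
{"fn": "send_rows", "kwargs": {
  "plan": [
    [[0, 0.2, 0.9], [-0.0005, 0.002, -0.001]],
    [[0, 0.4, 1.8], [-0.001, 0.004, -0.001]],
    [[0, 0.4, 2.7], [-0.001, 0.004, -0.001]]
  ]
}}

```text
t: 19.77
ee_pos: [0.5566, -0.1519, 0.2534]
ee_rot: [0.051, 0.999, -0.001, 0.001]
contact_force: [-5.4, 1.6, 16.5]
gripper_width: -0.0001
```

Emit:
{"fn": "send_rows", "kwargs": {
  "plan": [
    [[0, 0, 0.8], [0, 0, 0]],
    [[0, 0, 1.6], [0, 0, 0]],
    [[0, 0, 2.4], [0, 0, 0]]
  ]
}}

```text
t: 20.15
ee_pos: [0.5566, -0.152, 0.2519]
ee_rot: [0.051, 0.999, -0.001, 0.001]
contact_force: [-5.1, -0.3, 12.2]
gripper_width: 0.0001
```

```bash
python3 -c "
from h import *
st(); s=sense(); d=s['ee_pos']-S; print('u',d@U,'v',d@V,'z',s['ee_pos'][2])"
```

```text
t 20.15 gap -63.69 lat -0.64 midz 265.32 mm F u,v,z [-5.  -0.8 12.2] tq [ 0.18  0.91 -0.03] rot err [-0.0011  0.0023 -0.0006] w 0.0001
u -0.023912141456148787 v -0.0006383045942743139 z 0.2519028621777497
```

Emit:
{"fn": "send_rows", "kwargs": {
  "plan": [
    [[0, 0, 0.8], [0, 0.001, 0]],
    [[0, 0, 1.6], [0, 0.001, 0]],
    [[0, 0, 2.4], [0, 0.001, 0]]
  ]
}}

```text
t: 20.52
ee_pos: [0.5566, -0.1521, 0.2499]
ee_rot: [0.051, 0.999, -0.001, 0.001]
contact_force: [-2.2, 0.3, 5.6]
gripper_width: 0.0
```

Emit:
{"fn": "send_rows", "kwargs": {
  "plan": [
    [[0, 0, 0.7], [0, 0, 0]],
    [[0, 0, 1.4], [0, 0, 0]],
    [[0, 0, 2], [0, 0, 0]]
  ]
}}

```text
t: 20.9
ee_pos: [0.5567, -0.1521, 0.2478]
ee_rot: [0.051, 0.999, -0.001, 0.001]
contact_force: [-0.6, 0.3, -0.0]
gripper_width: 0.0003
```

Emit:
{"fn": "send_rows", "kwargs": {
  "plan": [
    [[0, 0, 0.7], [0, 0, 0]],
    [[0, 0, 1.4], [0, 0, 0]],
    [[0, 0, 1.4], [0, 0, 0]]
  ]
}}

```text
t: 21.28
ee_pos: [0.5567, -0.1522, 0.247]
ee_rot: [0.051, 0.999, -0.001, 0.001]
contact_force: [-3.2, 1.0, 11.3]
gripper_width: -0.0001
```

```bash
python3 -c "
from h import *
st(); s=sense(); print(s['ee_pos'][2])"
```

```text
t 21.27 gap -63.80 lat -0.80 midz 260.46 mm F u,v,z [-3.3  0.6 11.3] tq [ 0.2   0.67 -0.01] rot err [-0.0014  0.0026 -0.0008] w -0.0001
0.24703616991329816
```

Emit:
{"fn": "send_rows", "kwargs": {
  "plan": [
    [[0, 0, 0.7], [0, 0.001, 0]],
    [[0, 0, 1.3], [0, 0.001, 0]],
    [[0, 0, 1.3], [0, 0.001, 0]]
  ]
}}

```text
t: 21.65
ee_pos: [0.5568, -0.1522, 0.2469]
ee_rot: [0.051, 0.999, -0.001, 0.001]
contact_force: [-5.6, 1.6, 20.1]
gripper_width: -0.0003
```

```bash
python3 -c "
from h import *
st(); s=sense(); print(s['ee_pos'][2])"
```

```text
t 21.65 gap -63.83 lat -0.85 midz 260.30 mm F u,v,z [-5.7  1.  20.1] tq [ 0.47  1.33 -0.  ] rot err [-0.0014  0.0027 -0.0008] w -0.0003
0.24688264454140954
```

The stop is hard at 0.2469: 9 N more moved it only 0.1 mm, with 14 mm of travel in all. I'll lift off and check the catch.

Emit:
{"fn": "send_rows", "kwargs": {
  "plan": [
    [[0, 0, -3], [0, 0, 0]],
    [[0, 0, -15], [0, 0, 0]],
    [[0, 0, -35], [0, 0, 0]],
    [[0, 0, -55], [0, 0, 0]],
    [[30, 0, -60], [0, 0, 0]],
    [[65, 0, -60], [0, 0, 0]],
    [[80, 0, -60], [0, 0, 0]],
    [[80, 0, -60], [0, 0, 0]]
  ]
}}

```text
t: 22.65
ee_pos: [0.4768, -0.1439, 0.3076]
ee_rot: [0.052, 0.999, -0.001, 0.002]
contact_force: [-0.4, -0.7, -0.5]
gripper_width: 0.0002
```

```bash
python3 -c "
from h import *
st(); shot('wrist','w8'); s=sense(); print(s['ee_pos'])
P,im=cloud('w8')
D=P-S; u=D@U; v=D@V; z=P[...,2]
k=np.isfinite(z)&(z>0.235)&(z<0.262)&(abs(v)<0.013)&(u<-0.001)&(u>-0.07)
print(k.sum(),np.percentile(u[k],[1,50,99]),np.percentile(z[k],[5,50,95]))
cv2.imwrite('pics/w8z.png',cv2.resize(im[270:400,200:360,::-1],None,fx=4.5,fy=4.5,interpolation=cv2.INTER_CUBIC))
"
```

```text
t 22.65 gap 16.53 lat -0.77 midz 320.98 mm F u,v,z [-0.4 -0.8 -0.5] tq [ 0.01 -0.02 -0.03] rot err [-0.0014  0.0037 -0.0011] w 0.0002
[ 0.47748434 -0.14395548  0.30727458]
260 [-0.01323475 -0.00552391 -0.00147545] [0.24749309 0.25407573 0.26147576]
```

View pics/w8.png

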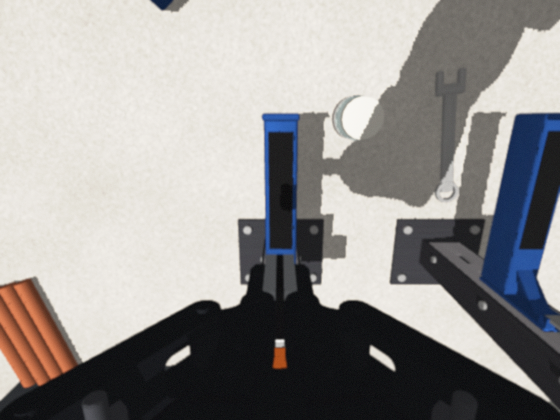

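View pics/w8z.png

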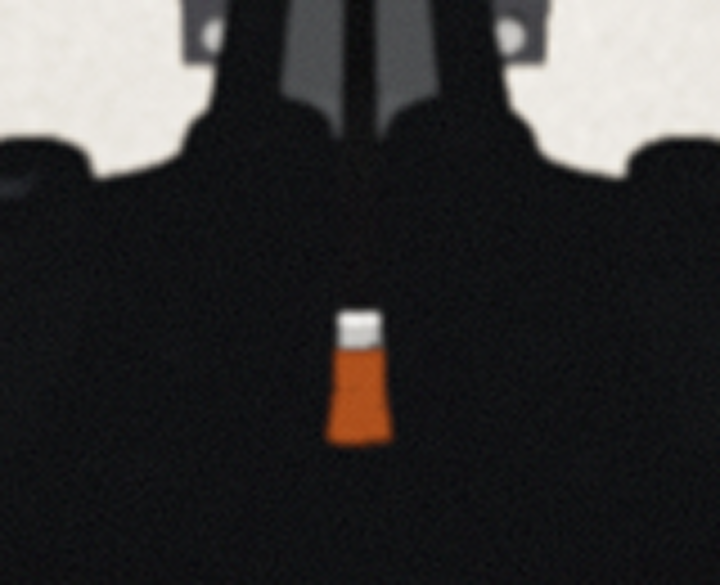

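Through the gripper's gap the catch shows at (280,355), directly behind the tab and not covered by it. I'll move away and compare both uprights from above.

Emit:
{"fn": "send_rows", "kwargs": {
  "plan": [
    [[30, 0, -30], [0, 0, 0]],
    [[70, -20, -60], [0, 0, 0]],
    [[100, -60, -70], [0, 0, 0]],
    [[110, -110, -70], [0, 0, 0]],
    [[110, -160, -70], [0, 0, 0]],
    [[110, -210, -70], [0, 0, 0]],
    [[110, -250, -70], [0, 0, 0]],
    [[110, -250, -70], [0, 0, 0]]
  ]
}}

```text
t: 23.7
ee_pos: [0.3416, -0.3837, 0.3766]
ee_rot: [0.053, 0.999, -0.001, 0.001]
contact_force: [0.4, 0.6, -0.0]
gripper_width: 0.0
```

```bash
python3 -c "
from h import *
s=sense(); print(s['t'],s['ee_pos'],s['contact_force'])
shot('top','t3'); shot('scene','s3')
z=cv2.imread('pics/t3.png')[70:260,200:450]; cv2.imwrite('pics/t3z.png',cv2.resize(z,None,fx=3.2,fy=3.2,interpolation=cv2.INTER_CUBIC))
z=cv2.imread('pics/s3.png')[110:310,130:330]; cv2.imwrite('pics/s3z.png',cv2.resize(z,None,fx=3,fy=3,interpolation=cv2.INTER_CUBIC))
P,im=cloud('t3'); P0,_=cloud('top0')
D=P-S; u=D@U; v=D@V; zz=P[...,2]
for n,o in(('new',S),('mate',S+0.24*V)):
    D=P-o; u=D@U; v=D@V
    k=(zz>0.235)&(zz<0.275)&(abs(v)<0.013)&(u<-0.010)&(u>-0.04); a=(zz>0.12)&(zz<0.2)&(abs(v)<0.012)&(u<-0.07)&(u>-0.16)
    print(n,'tab z',k.sum(),np.median(zz[k]),'arm top',a.sum(),np.median(zz[a]),'v',np.median(v[a]))
hsv=cv2.cvtColor(im,cv2.COLOR_RGB2HSV); og=(hsv[...,0]<14)&(hsv[...,1]>150)
for n,o in(('new',S),('mate',S+0.24*V)):
    D=P-o; u=D@U; v=D@V; k=og&(abs(v)<0.03)&(abs(u)<0.04)&(zz>.2); print(n,'orange',k.sum(),np.percentile(u[k],[5,50,95]),np.percentile(zz[k],[5,50,95]))
"
```

```text
23.7 [ 0.34162925 -0.38368844  0.37655762] [ 0.43681774  0.57584373 -0.04446475]
new tab z 127 0.24757011222707204 arm top 388 0.17094258865776968 v 5.766693174440265e-05
mate tab z 122 0.24625560671799496 arm top 381 0.17097485974896998 v -3.293802644313332e-05
new orange 17 [-0.00565462 -0.00368618 -0.00157666] [0.25291792 0.25778736 0.2611016 ]
mate orange 16 [-0.00697971 -0.0045136  -0.00325794] [0.25207944 0.25511143 0.25988368]
```

View pics/t3z.png

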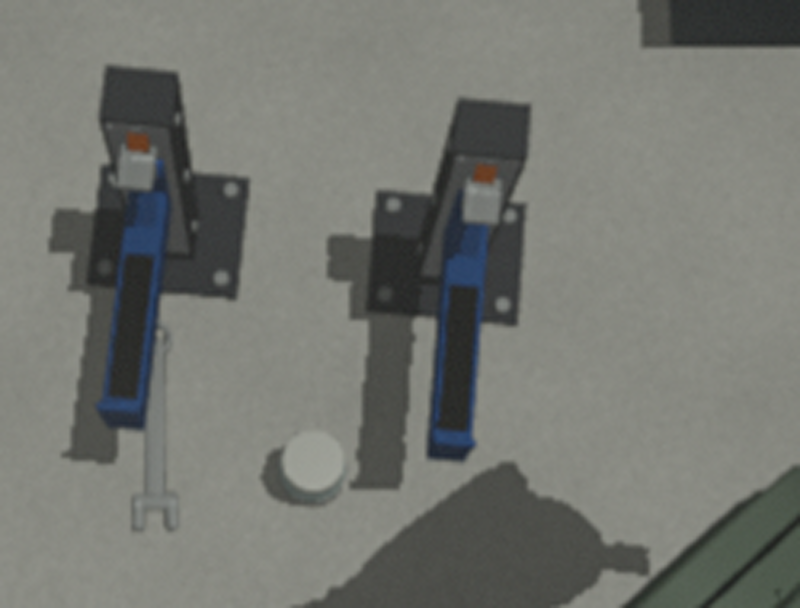

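View pics/s3z.png

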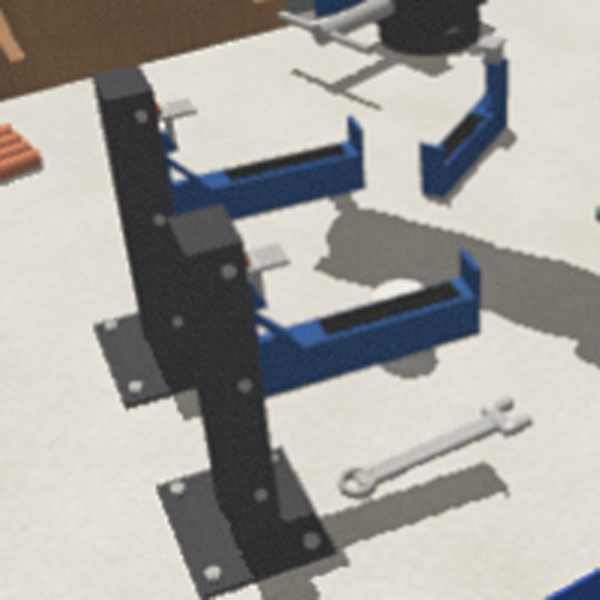

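```bash
python3 -c "
from h import *
P,im=cloud('w8'); hsv=cv2.cvtColor(im,cv2.COLOR_RGB2HSV); og=(hsv[...,0]<14)&(hsv[...,1]>150)
D=P-S; u=D@U*1000; v=D@V*1000; z=P[...,2]*1000
k=og&(abs(v)<30)&(abs(u)<40); print(k.sum())
for a in range(240,266,2):
    m=k&(z>=a)&(z<a+2); 
    if m.sum(): print(a,m.sum(),np.round([u[m].min(),np.median(u[m]),u[m].max(),v[m].min(),v[m].max()],1))
w=(hsv[...,1]<40)&(hsv[...,2]>120)&(abs(v)<13)&(u<0)&(u>-60)&(z>230)&(z<270); print('tab',w.sum(),np.median(z[w]),u[w].min(),u[w].max())
"
```

```text
223
248 3 [-6.9 -6.8 -6.8 -4.7  0.7]
250 28 [-8.5 -6.9 -5.5 -4.7  2.2]
252 28 [-7.7 -6.  -4.8 -4.7  2.2]
254 29 [-6.8 -5.1 -3.4 -4.7  2.2]
256 28 [-5.6 -4.3 -3.3 -5.4  2.9]
258 40 [-5.1 -3.5 -2.4 -5.4  2.9]
260 35 [-4.1 -2.5 -1.1 -5.3  3.6]
262 31 [-3.1 -1.6 -0.5 -6.   3.6]
264 1 [-2.5 -2.5 -2.5 -5.3 -5.3]
tab 56 247.91533807037536 -13.938599819883157 -6.7500904605273835
```

The catch stands about 7 mm out at its square underside, just above the tab top (247.9 mm). Last, a check that the bystanders haven't moved, then I'll hand in.

```bash
python3 -c "
from h import *
a,b=np.load('pics/top0.npz'),np.load('pics/t3.npz')
for n,(u0,u1,v0,v1) in dict(bin=(115,168,155,224),jar=(284,312,203,229),spanner=(240,262,170,240),mate=(225,280,88,205)).items():
    d=np.abs(a['d'][v0:v1,u0:u1]-b['d'][v0:v1,u0:u1]); i=np.abs(a['im'][v0:v1,u0:u1].astype(int)-b['im'][v0:v1,u0:u1]).mean(); print(n,round(float(np.median(d)),4),round(float((d>0.01).mean()),3),round(i,1))
s=sense(); print(s['t'],s['contact_force'])
ctrl.finish_job()
"
```

```text
bin 0.0023 0.011 9.0
jar 0.0022 0.012 12.0
spanner 0.0023 0.011 11.6
mate 0.0022 0.011 9.8
23.8 [ 0.83504097  0.40210252 -0.01250842]
the job is handed in; nothing more can be done
```

The loose arm, the one farthest from the base, is hooked in the top two slots of the empty upright, pressed home and locked. I handed the job in at 23.8 s.

- **Hooking:** Both claws went in at the first try with rest_mid about 171 mm up. After lowering, the arm rested with its lip on the catch at about 165 mm, and I let go of it there.
- **Pressing:** I pressed on the tab about 23 mm in front of the strip. The highest reading was about 16 N on the way past the catch. The force then dropped to zero and the arm met a hard stop after about 14 mm, where I pressed to 20 N.
- **Seated:** By depth, the arm's top is at 170.9 mm, against 171.0 mm on the fitted arm. Its tab top is at 247.6 mm, against 246.3 mm.
- **Catch:** It stands about 7 mm out at its square underside, just above the tab. I judged this from the camera, since no reading gives the catch's own value.
- **Surroundings:** The bin, jar, spanner and fitted arm show no depth change between the first and last top views. The gripper was well clear and the wrist force was near zero at hand-in.

The top and wrist cameras disagreed by 2–3 mm on where the upright is. I used the wrist camera, and the fit bore it out: the plate met the strip within 1 mm of its estimate. No check failed.

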